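# Seal a sample capsule in the ratchet press and hold the pressure on

## Task

Seal the short steel capsule in the bench press: drop it upright into the bore of the drawn-out die slide, drop the plain closer (the one without a probe tube) stem-down into it, and push the slide by its knob fully home under the ram. Then take the sprung lever by its grip, bring it down past the last ratchet click to full pressure, and finish while still holding it down there, as it springs up when let go. Do not bring the lever down before the loaded slide is home, and leave the other parts and tools where they are.

Things in the scene. Friction and masses are not known exactly. Their poses are not given: they have to be found in the camera images.
- press: Grey cast bench press, 0.2 m tall, fixed. Origin: on the bench under the ram axis. x axis: the way the die slide is pushed home. y axis: from the ram to the column (40 x 50 mm, y = 89 to 139 mm); the lever points to -y. Head over the ram: x = -18 to 18 mm, underside 118 mm above the bench. Slide bed 94 mm wide, gibs up to z = 40 mm, out to x = -235 mm.
- lever_pivot (a point): The lever's pivot: (0, 35, 185) mm in the press's frame, hinge axis along the press's x. Beside it the ratchet: a sprung pawl drags over three teeth as the lever comes down and stops it going back up, until after the last click it comes clear of the teeth.
- die_slide (a joint): Travel of the die slide in m along the press's +x: 0 fully out, 0.120 fully home against its stop with the bore under the ram. Starts nearly out (0 to 0.015). Slides with about 2 N of friction and stays where it is left.
- die_mouth (a point): Centre of the mouth of the die bore in the top face of the steel die slide (block 80 x 72 mm, top 60 mm above the bench; 40 mm from bore axis to its end at each side along x). Bore 27 mm diameter, 16 mm deep, flat floor.
- slide_knob (a point): Middle of the head of the grey upright knob of the die slide, 92 mm from the bore on the press's -x side; head 20 mm diameter, 20 mm tall (68 to 88 mm above the bench), thinner waist below. It moves with the slide and never goes under the head.
- lever (a joint): Lever angle in rad: 0 at rest, raised 0.61 rad (35 deg) above level; grows as the lever goes down, stop at 0.74. A spring pushes it up: 3 N at the grip at first, 12 to 16 N at full pressure. Let go between 0.4 and the last click (about 0.59) it is caught by the ratchet up to 0.1 back; beyond the last click it springs all the way up. The ram goes down 33 mm per rad.
- lever_grip: Grey plastic grip, a stiffly turning sleeve on the end of the lever: 22 mm diameter, 90 mm long plus a round end. Origin at its middle, 190 mm from the pivot. Its y axis lies along the lever (towards the pivot), its x axis starts level. The middle starts 294 mm above the bench and is about 165 mm above it at full pressure; free space all around.
- ram_nose: Sprung pressure nose at the lower end of the ram, 20 mm diameter, its face to the die is 105 mm above the bench at rest (origin: centre of the face). With capsule and closer seated in the home die it meets the closer's head at a lever angle of about 0.52, and its stiff spring then yields up to 10 mm.
- capsule: The short steel capsule: an upright cup 24 mm diameter, 32 mm tall, origin at the centre of its underside; bevelled foot, bore 15 mm diameter and 22 mm deep, about 70 g. Standing on the bench at the start. Seated in the die it stands 16 mm proud.
- capsule_rim (a point): Centre of the capsule's mouth, 32 mm above its underside.
- closer: The plain steel closer: round head 22 mm diameter, 12 mm tall, on a stem 12 mm diameter, 13 mm long with a tapered tip. Origin: centre of the stem's lower end (head from 13 to 25 mm above it). 50 g. Hangs by its head in a hole of the stand at first, origin 9 mm above the bench. Seated, its head rests on the capsule's rim, origin 19 mm above the capsule's underside.
- stand: Aluminium block 130 x 56 x 22 mm on the bench, fixed, with three 15 mm holes in a row along its x (at -40, 0 and 40 mm); closers hang in it. Origin: centre of its underside.
- tall_capsule: Bystander: a capsule of the same diameter, 24 mm, but 52 mm tall. Leave it standing. Origin: centre of its underside.
- probe_closer: Bystander: a closer like the plain one, with a probe tube 8 mm thick and 35 mm tall on its head; hangs in the stand. Origin: stem's lower end.
- dish: Bystander: shallow glass dish, 84 mm diameter, 18 mm tall.
- tweezers: Bystander: steel tweezers, 130 mm long, lying on the bench.
- spatula: Bystander: steel sample spoon, 160 mm long, lying on the bench.
- vial_a: Bystander: small capped glass vial, 23 mm diameter, 52 mm tall.
- brush: Bystander: flat cleaning brush, 170 mm long, lying on the bench.
- crucible_box: Bystander: clear plastic box 110 x 75 x 30 mm.
Things that resemble listed ones, but are neither listed nor needed, are in the scene too. Leave any red look-alike of the stand alone.

How it is judged:
By the outcome, as a careful person would: the job done as asked, in the order asked, and still so for the second after the job is handed in, while the arm keeps its last pose, push and grip.
It also fails if it takes over 72 s, if anything falls off the work surface, if the arm or the gripper's body presses on something with over 40 N, if the wrist force passes 120 N, or if a joint passes its speed limit or range.

## Robot

A 6-joint arm with a two-finger parallel gripper is mounted at the origin on the work surface. World frame = base frame: x ahead of the robot, y to its left, z up, the work surface at z = 0. Lengths are in mm, angles in degrees, forces in N, time in s.
With the tool pointing down it reaches from about 350 to 850 mm from the base axis. Payload 8.1 kg.
Tool frame: the origin (TCP) lies on the centre line of the jaws, within the pads' length; the fingertips stand 19 mm ahead of it and the grasp point (between the pads) is the TCP; z points along the fingers, y is the line along which they close (so a half turn about z gives the same grasp; the last joint's range is limited). The gripper opens to 85 mm and grips with 20 to 120 N. Pads are 22 mm wide; open, the fingers measure 114 mm over their backs; the gripper's body (76 mm by 85 mm) begins 54 mm behind the grasp point. The pads swing forward as they close: fully open they stand 13 mm farther back than shut.
Start: joints at [-72.846, 7.471, 85.268, -0, 87.261, -4.893], TCP at [225.244, -556.121, 250.292] pointing down, gripper open.
Joint ranges: [-169.43, 169.43], [-51.17, 129.36], [1.28, 143.12], [-76.62, 256.62], [0, 156.53], [-152.29, 152.29]. Speed limits (degrees/s): [136.94, 136.94, 159.86, 180, 180, 180].

## Interface

Orientations are given as [roll, pitch, yaw] about the fixed x, y, z axes, in that order (R = Rz(yaw) Ry(pitch) Rx(roll)).
In Python, from bench import r gives the robot as it stands. The module is installed in compiled form; this text tells all that it offers.
- The arm moves only by the tool servo_tool, never from a script. Its arguments are lists of equal length, an entry for each row: "fingers": the finger opening in m, from 0 to 0.0854; "linear": the shift along the tool's x, y, z in m, a list of three; "rotation": the turn, a rotation vector about the tool's x, y, z in degrees, a list of three. A call has 1 to 10 rows; each row is the pose to reach, as a shift and turn from the pose commanded when the call began, along the tool's axes at that moment; what a row does not reach only later rows make up. A row lasts 1/10 s, in which the tool goes at most 50 mm and 8.59 degrees, less where a joint would pass 70% of its speed; a pose out of reach is approached as far as the arm can. A call with a gripper value outside its range is refused whole. The fingers move at their own pace and stop on an object; "force" is the grip in N (left out, the last holds). Time passes only in rows, so rows that repeat a pose let the fingers close. It gives the time, the measured TCP pose, the force, the opening and the grip force at its end, in the units of the state.
- r.sense(): the state, without advancing time (a new reading comes with each control period).
- r.snapshot(name): name is "scene" or "top" or "wrist"; returns a dict with "frame" (384x512x3 uint8, red, green, blue), "fx", "fy", "cx", "cy" (pixels), "k1" (the pictures are not rectified: a ray, as slopes to the right and down, at radius r is drawn at 1 + k1 r^2 times it, then the intrinsics apply), "camera_from_world" (4x4, takes a point from world to camera coordinates). Camera axes: x right, y up, looking along -z (the intrinsics and any distortion apply to the point x, -y, -z); pixel columns grow to the right and rows downward; lengths in mm; the calibration is good to about 2 mm. A picture is of the moment at which its call begins. There is no depth.
- r.hand_in(): hands the job in; it is judged then, once.
The state is a dict: "time": time; "joint_pos": joint angles; "qd": joint speeds; "joint_efforts": joint torques, N m; "tool_pos": TCP position; "tcp_rot": TCP orientation; "ft_force": force on the tool from outside, world axes, zero at the start; "wrist_torque": the same for the moment, N m; "finger_gap": finger opening in mm; "grip_force": force on a finger pad.
Only numpy, scipy, OpenCV 4.12 (cv2) and the standard library are available. Lean on these libraries where they do the work, as an engineer would, in place of code of your own. Each camera call takes 0.05 s, during which the arm holds its last target. There are 200 camera calls.

## Working session

There is one attempt and no reset: what is moved stays moved. The work goes in short steps, Python scripts to look and compute and a tool call to move; the robot and the scene stay as the last step left them, time stands still between calls to the robot, and variables do not carry over. Pictures are saved under pics/ and viewed, at most 10 in all, crops included, and the job is handed in when it is done.

Besides the shell and the picture viewer there is one more tool, called after "Request:" as name(argument=value, ...) on one line, values as JSON. servo_tool: Moves the arm, as the interface text tells. Its arguments: {"type":"object","properties":{"fingers":{"type":"array","items":{"type":"number"}},"linear":{"type":"array","items":{"type":"array","items":{"type":"number"}}},"rotation":{"type":"array","items":{"type":"array","items":{"type":"number"}}},"force":{"type":"number"}},"required":["fingers","linear","rotation"]}

```bash
mkdir -p pics
cat > h.py <<'E'
import numpy as np, cv2
from bench import r
def K(s): return np.array([[s['fx'],0,s['cx']],[0,s['fy'],s['cy']],[0,0,1.]]), np.array([s['k1'],0,0,0,0.])
def ray(s,u,v):
    k,d=K(s); x,y=cv2.undistortPoints(np.array([[[u,v]]],float),k,d)[0,0]
    T=np.array(s['camera_from_world']); R=T[:3,:3]; c=-R.T@T[:3,3]
    return c, R.T@np.array([x,-y,-1.])
def on(s,u,v,z):
    c,d=ray(s,u,v); return c+d*(z-c[2])/d[2]
def px(s,p):
    T=np.array(s['camera_from_world']); q=T[:3,:3]@np.array(p,float)+T[:3,3]
    k,d=K(s); a,_=cv2.projectPoints(np.array([[q[0],-q[1],-q[2]]]),np.zeros(3),np.zeros(3),k,d); return a[0,0]
def two(s1,p1,s2,p2):
    c1,d1=ray(s1,*p1);c2,d2=ray(s2,*p2)
    t=np.linalg.lstsq(np.c_[d1,-d2],c2-c1,rcond=None)[0]
    a=c1+d1*t[0];b=c2+d2*t[1]; return (a+b)/2,np.linalg.norm(a-b)
def save(s,n,crop=None,f=1):
    im=s['frame'][:,:,::-1]
    if crop: x0,y0,x1,y1=crop; im=im[y0:y1,x0:x1]
    cv2.imwrite(f'pics/{n}.png',cv2.resize(im,None,fx=f,fy=f,interpolation=cv2.INTER_CUBIC))
E
python3 - <<'E'
from h import *
import pickle
S={n:r.snapshot(n) for n in('scene','top','wrist')}
pickle.dump(S,open('s0.pkl','wb'))
for n in S:
    s=S[n];T=np.array(s['camera_from_world']);print(n,s['fx'],s['cx'],s['cy'],s['k1'],-T[:3,:3].T@T[:3,3],-T[2,:3])
a=np.vstack([S['top']['frame']]);
save(S['top'],'top0',None,1.5);save(S['scene'],'scene0',None,1.5)
print(r.sense())
E
```

```text
scene 488.9474217611822 250.65899551662767 189.83125273905227 -0.024955610013144537 [1642.16589193  310.40260675 1289.96106047] [-0.69819128 -0.20136877 -0.68700768]
top 350.4704317713158 257.9183149056263 194.44274500743384 -0.06838800427027146 [ 459.86717645  -20.23456393 1273.59710786] [ 6.38706713e-02 -9.91577092e-04 -9.97957692e-01]
wrist 300.128536261493 259.61329920913334 190.74412353076332 -0.011133052666023673 [ 300.92180932 -525.2308665   372.45790994] [-0.29357427 -0.11743018 -0.94869611]
{'time': 0.15, 'joint_pos': array([-7.28444105e+01,  7.50574992e+00,  8.53157999e+01, -2.49344155e-04,
        8.72610545e+01, -4.89384591e+00]), 'qd': array([-0.02923011, -0.16575699, -0.14960325, -0.01430359, -0.00969663,
       -0.02771202]), 'joint_efforts': array([-6.62938364e-04, -5.70063365e+01, -5.01159203e+01, -2.70792198e-04,
        9.65415908e-03,  2.49803071e-05]), 'tool_pos': array([ 225.13773472, -555.72983185,  249.47114494]), 'tcp_rot': array([-1.79917676e+02, -6.79882605e-03,  2.20494426e+01]), 'ft_force': array([ 0.03160624, -0.02728757,  0.03043657]), 'wrist_torque': array([-0.0412557 , -0.0193659 ,  0.03348362]), 'grip_force': 0.0, 'finger_gap': 85.77980767633478}
```

View pics/top0.png

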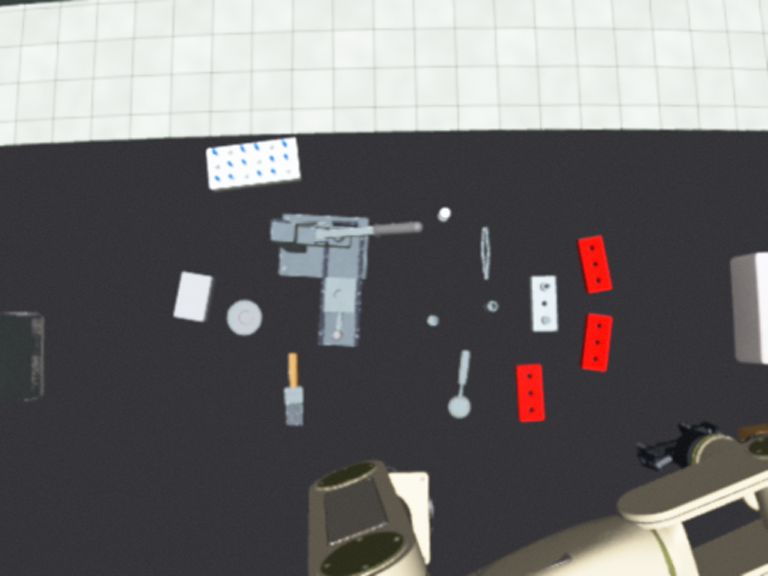

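View pics/scene0.png

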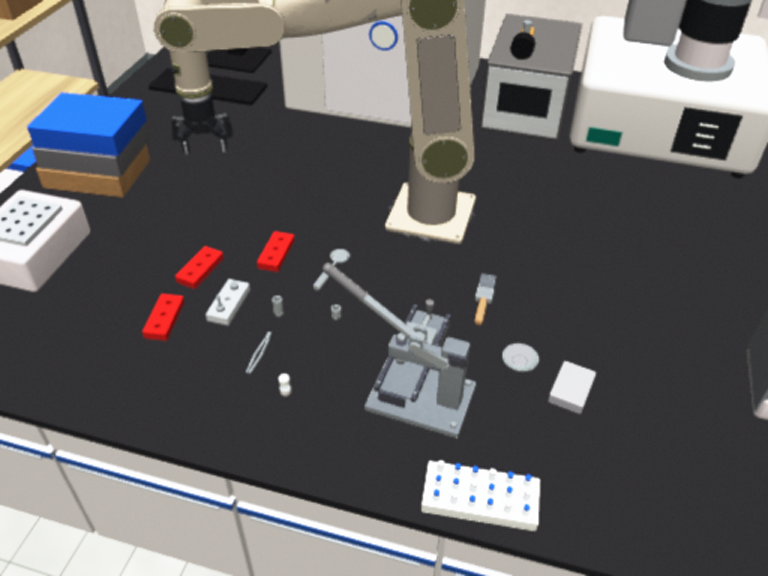

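Top view (1.5x pixels): press at (340,240), with the drawn-out slide and its knob at (337,335). Lever grip at (400,229), white stand at (543,303).
- **Capsule look-alikes:** short cup at (433,320), tall cup at (492,306), white vial at (444,214).
- **Closer look-alikes:** (545,287) and (543,321) on the white stand; there are also three red stands at (595,265), (597,342) and (530,392).

By height in the scene view, I choose the cup at top (433,320), scene (336,311). I'll check it and the closers in one crop.

Run:
```python
from h import *
import pickle
S=pickle.load(open('s0.pkl','rb'))
a=S['scene']['frame'][:,:,::-1][165:275,125:325]; b=S['top']['frame'][:,:,::-1][130:235,200:400]
a=cv2.resize(a,None,fx=3,fy=3,interpolation=cv2.INTER_CUBIC)[:,:600];b=cv2.resize(b,None,fx=3,fy=3,interpolation=cv2.INTER_CUBIC)
cv2.imwrite('pics/c1.png',np.vstack([a[:290],b[:310]]))
t=S['top']
for n,u,v,z in[('knob',337,335,88),('caps',433,320,32),('tall',492,306,52),('c_far',545,287,34),('c_near',543,321,34),('grip',400,229,290)]:
    print(n,on(t,u/1.5,v/1.5,z).round(1))
```

```text
knob [440.3  92.8  88. ]
caps [ 470.2 -129.    32. ]
tall [ 499.7 -265.7   52. ]
c_far [ 542.8 -397.8   34. ]
c_near [ 462.2 -389.9   34. ]
grip [641.  -48.4 290. ]
```

View pics/c1.png

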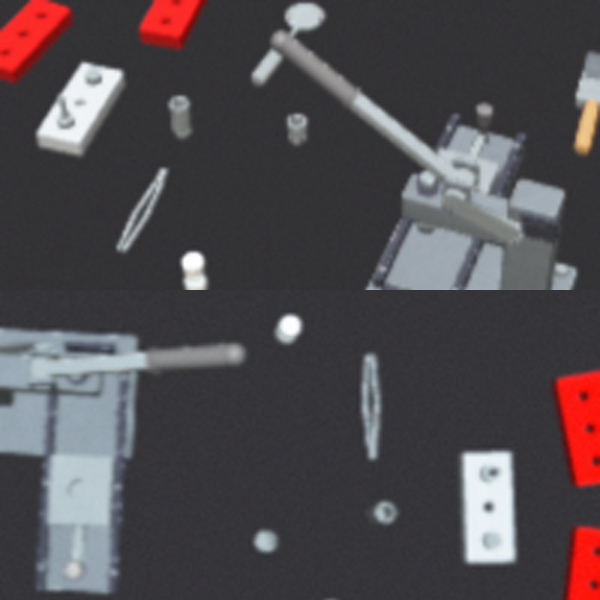

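The crop shows the short capsule at top-crop (265,541), which is shorter than the tall one at (385,512). The plain closer is the near one in the white stand at (491,541), and the probe closer is the far one at (489,473). The knob is at (73,570) and the bore at about (75,490).

I'll move above the short capsule with the closing axis along y.

```bash
cat >> h.py <<'E'
from scipy.spatial.transform import Rotation as Ro
def go(x,y,z,rpy=(180,0,180)):
    s=r.sense(); R=Ro.from_euler('xyz',s['tcp_rot'],degrees=True); G=Ro.from_euler('xyz',rpy,degrees=True)
    print('lin m',(R.inv().apply(np.array([x,y,z])-s['tool_pos'])/1000).round(4),'rot',(R.inv()*G).as_rotvec(degrees=True).round(1),'t',round(s['time'],2))
E
python3 -c "
from h import *
go(470,-129,200)"
```

```text
lin m [ 0.3871 -0.3035  0.05  ] rot [-0.00e+00 -1.00e-01 -1.58e+02] t 0.15
```

Request:
servo_tool(fingers=[0.085, 0.085, 0.085, 0.085, 0.085, 0.085, 0.085, 0.085, 0.085, 0.085], linear=[[0.019, -0.015, 0.0], [0.038, -0.03, 0.0], [0.058, -0.045, 0.0], [0.077, -0.06, 0.0], [0.097, -0.075, 0.0], [0.116, -0.09, 0.0], [0.135, -0.105, 0.0], [0.155, -0.12, 0.0], [0.174, -0.136, 0.0], [0.194, -0.152, 0.0]], rotation=[[0, 0, -8], [0, 0, -16], [0, 0, -24], [0, 0, -32], [0, 0, -40], [0, 0, -48], [0, 0, -56], [0, 0, -64], [0, 0, -72], [0, 0, -79]])

```text
time: 1.15
tool_pos: [348.2, -341.4, 250.0]
tcp_rot: [-180.0, -0.0, 101.4]
ft_force: [0.4, 0.1, 1.3]
finger_gap: 85.0
grip_force: 0.0
```

```bash
python3 -c "
from h import *
print(r.sense()['tool_pos'],r.sense()['tcp_rot'],r.sense()['joint_pos'].round(1))
go(470,-129,200)"
```

```text
[ 348.21726856 -341.37813303  250.0001969 ] [-1.79986886e+02 -2.50481137e-02  1.01363649e+02] [-50.5 -10.2 102.6   0.   87.5 -61.8]
lin m [0.1842 0.1613 0.05  ] rot [  0.   -0.  -78.6] t 1.15
```

Request:
servo_tool(fingers=[0.085, 0.085, 0.085, 0.085, 0.085, 0.085, 0.085, 0.085, 0.085, 0.085], linear=[[0.018, 0.016, 0.005], [0.037, 0.032, 0.01], [0.055, 0.048, 0.015], [0.074, 0.065, 0.02], [0.092, 0.081, 0.025], [0.11, 0.097, 0.03], [0.129, 0.113, 0.035], [0.147, 0.129, 0.04], [0.166, 0.145, 0.045], [0.184, 0.161, 0.05]], rotation=[[0, 0, -8], [0, 0, -16], [0, 0, -24], [0, 0, -32], [0, 0, -40], [0, 0, -48], [0, 0, -56], [0, 0, -64], [0, 0, -72], [0, 0, -78.5]])

```text
time: 2.15
tool_pos: [471.0, -129.9, 199.9]
tcp_rot: [180.0, -0.0, 179.9]
ft_force: [0.0, -0.1, -0.8]
finger_gap: 85.2
grip_force: 0.0
```

Run:
```python
from h import *
import pickle
s=r.snapshot('wrist'); pickle.dump(s,open('s1.pkl','wb')); save(s,'w1',None,1.5)
print(r.sense()['tool_pos'],r.sense()['tcp_rot'], px(s,(470,-129,32)))
```

```text
[ 471.87457594 -127.18729008  198.93220653] [ 1.79861657e+02 -2.34182756e-02 -1.79695589e+02] [260.26625648 174.66776059]
```

View pics/w1.png

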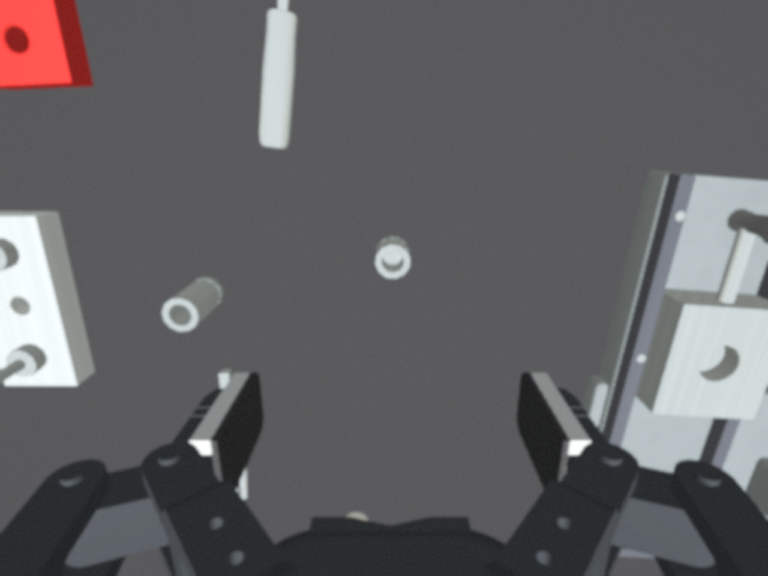

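The wrist view (1.5x pixels) shows the short capsule upright, its rim at (393,260). The tall one is at (180,314), the die bore at (719,363) and the knob at (742,220). I'll measure these now.

Run:
```python
from h import *
import pickle
s=pickle.load(open('s1.pkl','rb')); g=cv2.cvtColor(s['frame'],cv2.COLOR_RGB2GRAY)
def blobs(win,lo,hi=256):
    x0,y0,x1,y1=win; m=((g[y0:y1,x0:x1]>=lo)&(g[y0:y1,x0:x1]<hi)).astype(np.uint8)
    for c in cv2.findContours(m,cv2.RETR_EXTERNAL,cv2.CHAIN_APPROX_NONE)[0]:
        if cv2.contourArea(c)>60: (x,y),rad=cv2.minEnclosingCircle(c); yield x+x0,y+y0,rad,cv2.contourArea(c)
w=g[155:195,245:280]; print(w[::3,::2])
for t in(165,180):
  for b in blobs((240,150,285,195),t): print(t,np.round(b,1),on(s,b[0],b[1],32).round(1))
# top camera cross-check
S=pickle.load(open('s0.pkl','rb'))['top']; g=cv2.cvtColor(S['frame'],cv2.COLOR_RGB2GRAY)
for b in blobs((278,203,300,224),90): print('top',np.round(b,1),on(S,b[0],b[1],28).round(1))
print('bore',on(s,719/1.5,363/1.5,60),'knob?',on(s,742/1.5,220/1.5,88))
```

```text
[[ 91  90  90  92  90  91  91  91  92  92  92  91  91  90  91  90  90  90]
 [ 92  91  90  92  93 104 113 122 138 129 125 103  93  91  90  90  92  93]
 [ 91  91  91  92 116 135 128 129 133 132 131 132 128  99  90  91  91  91]
 [ 89  91  92 112 129 161 185 204 207 201 194 170 136 118  94  92  91  92]
 [ 91  90  91 128 190 214 214 216 214 213 211 210 203 164 106  91  91  92]
 [ 89  91 103 187 212 212 214 216 215 216 219 213 211 203 134  92  92  90]
 [ 90  92 122 199 204 174 205 214 215 215 212 174 193 212 163  94  90  91]
 [ 91  91 126 202 206 156 138 163 170 165 144 131 195 211 157  95  91  93]
 [ 91  90  94 159 208 202 165 137 132 133 144 185 209 190 115  92  90  91]
 [ 91  92  90 101 154 201 213 208 202 206 211 204 178 114  92  90  92  91]
 [ 90  91  90  90  93 107 147 169 171 174 149 113  97  90  92  91  91  89]
 [ 92  92  92  91  92  92  90  91  91  90  92  91  91  91  92  91  90  91]
 [ 90  92  91  90  89  91  90  90  91  92  91  92  91  91  90  92  92  90]
 [ 91  91  90  91  93  90  91  91  91  90  90  91  91  91  90  91  91  92]]
165 [261.4 173.7  11.6 386. ] [ 469.  -127.9   32. ]
180 [261.5 174.   11.2 356.5] [ 469.3 -127.8   32. ]
bore [531.29587296  87.10346095  60.        ] knob? [431.71820195  56.67461391  88.        ]
```

```bash
python3 -c "
from h import *
go(469.2,-127.9,38);print(r.sense()['tool_pos'],r.sense()['qd'])"
```

```text
lin m [ 0.0026 -0.0011  0.1609] rot [ 0.1 -0.   0.3] t 2.2
[ 471.87457594 -127.18729008  198.93220653] [-2.79787471 -0.43408366  0.43670367 -0.56266719  1.04665013  7.02792948]
```

Request:
servo_tool(fingers=[0.05, 0.05, 0.05, 0.05, 0.05], linear=[[0, 0, 0.03], [0, 0, 0.065], [0, 0, 0.1], [0, 0, 0.12], [0, 0, 0.12]], rotation=[[0, 0, 0], [0, 0, 0], [0, 0, 0], [0, 0, 0], [0, 0, 0]])

```text
time: 2.7
tool_pos: [467.7, -129.9, 76.5]
tcp_rot: [179.9, -0.4, 179.5]
ft_force: [-0.5, 0.3, 0.3]
finger_gap: 50.3
grip_force: 0.0
```

```bash
python3 -c "
from h import *
go(469.2,-127.9,38);print(r.sense()['tool_pos'],r.sense()['qd'],r.sense()['finger_gap'])"
```

```text
lin m [-0.0017  0.0019  0.0385] rot [ 0.2 -0.4 -0.5] t 2.7
[ 467.72605445 -129.88845992   76.52850647] [ 0.0903892  -2.41573326 -3.31857281  0.16431404  2.90592563 -0.02377679] 50.26967781673321
```

Request:
servo_tool(fingers=[0.05, 0.05, 0.05, 0.05, 0.0, 0.0, 0.0, 0.0, 0.0, 0.0], force=30, linear=[[-0.001, 0.0015, 0.015], [-0.001, 0.0015, 0.03], [-0.001, 0.0015, 0.04], [-0.001, 0.0015, 0.04], [-0.001, 0.0015, 0.04], [-0.001, 0.0015, 0.04], [-0.001, 0.0015, 0.04], [-0.001, 0.0015, 0.04], [-0.001, 0.0015, 0.04], [-0.001, 0.0015, 0.04]], rotation=[[0, 0, 0], [0, 0, 0], [0, 0, 0], [0, 0, 0], [0, 0, 0], [0, 0, 0], [0, 0, 0], [0, 0, 0], [0, 0, 0], [0, 0, 0]])

```text
time: 3.7
tool_pos: [472.7, -129.9, 41.5]
tcp_rot: [-180.0, 0.1, 179.5]
ft_force: [-1.0, -0.5, 5.8]
finger_gap: 22.3
grip_force: 29.6
```

```bash
python3 -c "
from h import *
go(469.2,-127.9,38);print(r.sense()['tool_pos'],r.sense()['finger_gap'],r.sense()['grip_force'])"
```

```text
lin m [0.0035 0.002  0.0034] rot [-0.   0.1 -0.5] t 3.7
[ 472.71183583 -129.87923509   41.45684694] 22.28920238662066 29.579449280922745
```

Request:
servo_tool(fingers=[0.0, 0.0, 0.0, 0.0, 0.0, 0.0, 0.0], linear=[[0, 0, -0.01], [0, 0, -0.03], [0, 0, -0.06], [0, 0, -0.09], [0, 0, -0.1], [0, 0, -0.1], [0, 0, -0.1]], rotation=[[0, 0, 0], [0, 0, 0], [0, 0, 0], [0, 0, 0], [0, 0, 0], [0, 0, 0], [0, 0, 0]])

```text
time: 4.4
tool_pos: [471.2, -129.3, 139.3]
tcp_rot: [180.0, -0.1, 179.5]
ft_force: [-0.3, 0.0, -1.4]
finger_gap: 21.7
grip_force: 29.6
```

Run:
```python
from h import *
import pickle
for i in range(4): q=r.sense(); print(q['tool_pos'].round(1),q['tcp_rot'].round(2),q['finger_gap'].round(1),q['ft_force'].round(1))
s=r.snapshot('wrist'); pickle.dump(s,open('s2.pkl','wb')); save(s,'w2',None,1.5)
print(px(s,q['tool_pos']+[0,0,-9.5]), px(s,q['tool_pos']+[0,0,-19]))
```

```text
Traceback (most recent call last):
AttributeError: 'float' object has no attribute 'round'
```

Run:
```python
from h import *
import pickle
q=r.sense(); print(q['tool_pos'].round(1),q['tcp_rot'].round(2),q['finger_gap'],q['ft_force'].round(1))
s=r.snapshot('wrist'); pickle.dump(s,open('s2.pkl','wb')); save(s,'w2',None,1.5)
print(px(s,q['tool_pos']+[0,0,-9.5]), px(s,q['tool_pos']+[0,0,-19]))
```

```text
[ 471.2 -129.3  139.3] [ 1.7997e+02 -6.0000e-02  1.7955e+02] 21.65443339192781 [-0.3  0.  -1.4]
[259.24162187 260.04131293] [259.24873945 250.54602163]
```

View pics/w2.png

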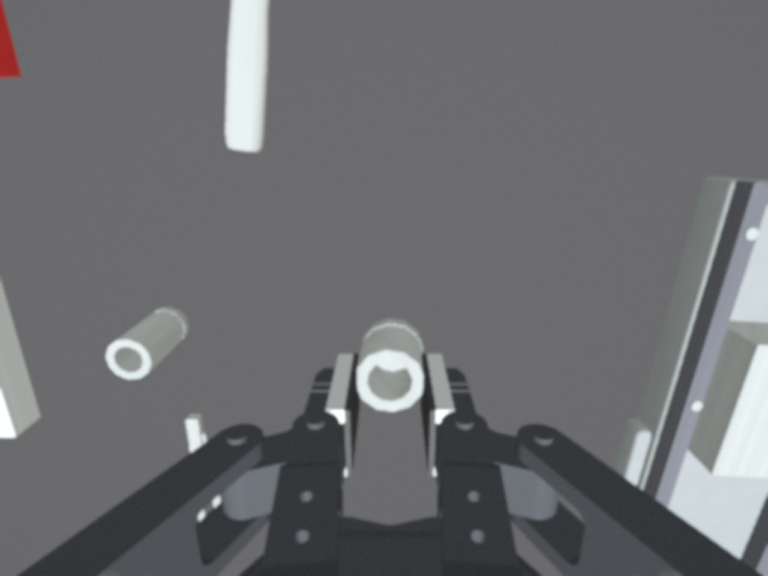

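The capsule is held upright in the pads, its rim centre at (390,379) in 1.5x pixels, about 3.5 mm toward -x from the TCP. Next I'll move beside the bore to measure it.

Request:
servo_tool(fingers=[0.0, 0.0, 0.0, 0.0, 0.0, 0.0, 0.0, 0.0, 0.0], linear=[[-0.005, 0.015, -0.01], [-0.015, 0.045, -0.01], [-0.028, 0.085, -0.01], [-0.04, 0.122, -0.01], [-0.047, 0.142, -0.01], [-0.05, 0.15, -0.01], [-0.05, 0.15, -0.01], [-0.05, 0.15, -0.01], [-0.05, 0.15, -0.01]], rotation=[[0, 0, 0], [0, 0, 0], [0, 0, 0], [0, 0, 0], [0, 0, 0], [0, 0, 0], [0, 0, 0], [0, 0, 0], [0, 0, 0]])

```text
time: 5.35
tool_pos: [522.5, 19.0, 149.8]
tcp_rot: [-180.0, -0.0, 179.5]
ft_force: [-0.6, 0.0, -0.3]
finger_gap: 21.9
grip_force: 29.6
```

Run:
```python
from h import *
import pickle
q=r.sense(); print(q['tool_pos'].round(1),q['tcp_rot'].round(2),q['qd'].round(1))
s=r.snapshot('wrist'); pickle.dump((s,q),open('s3.pkl','wb')); save(s,'w3',None,1.5)
```

```text
[522.5  19.  149.8] [-1.7998e+02 -5.0000e-02  1.7947e+02] [-0.1 -0.3 -0.3  0.1  0.   0.2]
```

View pics/w3.png

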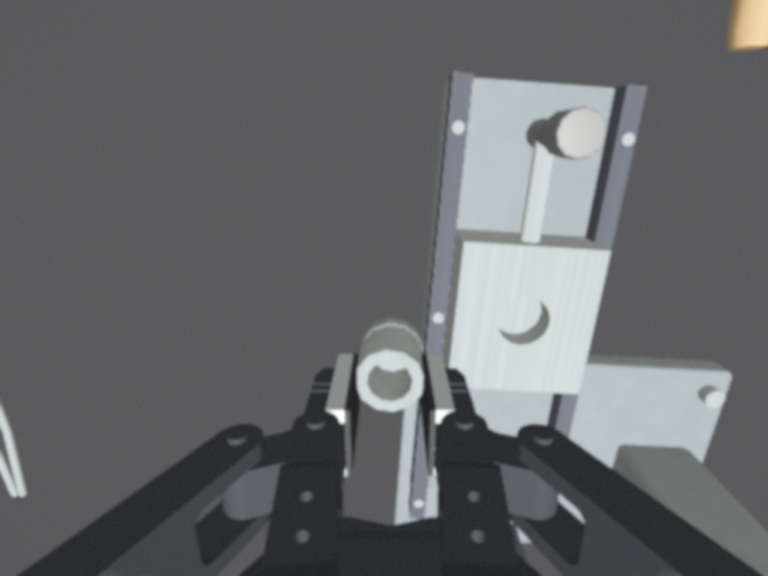

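The view shows the die top face with corners at about (462,240), (609,250), (580,392) and (447,386). The bore crescent is near (524,320) and the knob head at (580,133), all in 1.5x pixels. I'll measure the face quad, bore, knob and held rim.

```bash
cat > m.py <<'E'
from h import *
def fitline(p):
    vx,vy,x,y=cv2.fitLine(np.array(p,np.float32),cv2.DIST_HUBER,0,.01,.01).ravel(); return np.array([x,y]),np.array([vx,vy])
def edges(s,z,ctr,yaw=0.,show=True):
    """die face: sub-pixel edge points by sampling along world scanlines on the plane z"""
    g=cv2.GaussianBlur(cv2.cvtColor(s['frame'],cv2.COLOR_RGB2GRAY),(3,3),0).astype(np.float32)
    def samp(P):
        uv=np.array([px(s,p) for p in P],np.float32); return cv2.remap(g,uv[:,:1],uv[:,1:],cv2.INTER_LINEAR).ravel()
    c,sn=np.cos(yaw),np.sin(yaw); X=np.array([c,sn]);Y=np.array([-sn,c]); out={}
    for nm,d,t,h in(('-x',-X,Y,40),('+x',X,Y,40),('-y',-Y,X,36),('+y',Y,X,36)):
        pts=[]
        for k in(-26,-20,-14,14,20,26):
            L=np.arange(h-8,h+8,.5); v=samp([np.r_[ctr+d*l+t*k,z] for l in L]); gr=np.diff(v)
            i=np.argmin(gr); pts.append((k,L[i]+.25,-gr[i]))
        out[nm]=np.round(np.array(pts),1)
    return out
E
python3 - <<'E'
from m import *
import pickle
s,q=pickle.load(open('s3.pkl','rb'))
P=[on(s,u/1.5,v/1.5,60)[:2] for u,v in((462,240),(609,250),(580,392),(447,386))]
print(np.round(P,1)); c0=np.mean(P,0); print(c0)
e=edges(s,60,c0)
for k in e: print(k,e[k][:,1],e[k][:,2])
g=cv2.cvtColor(s['frame'],cv2.COLOR_RGB2GRAY)
def circ(win,lo,hi,z):
    x0,y0,x1,y1=win; w=g[y0:y1,x0:x1]; m=((w>=lo)&(w<hi)).astype(np.uint8)
    c=max(cv2.findContours(m,cv2.RETR_EXTERNAL,cv2.CHAIN_APPROX_NONE)[0],key=cv2.contourArea)
    p=np.array([on(s,a+x0,b+y0,z)[:2] for a,b in c[:,0]],np.float32); return cv2.minEnclosingCircle(p)
print('rim',circ((235,228,286,276),165,256,140.3))
print('knob',circ((366,65,410,112),175,256,88))
print('bore', g[195:232:3,328:372:2])
E
```

```text
[[489.2  54.5]
 [494.7 126.4]
 [573.9 122.2]
 [569.4  49.8]]
[531.82502603  88.21025457]
-x [41.8 41.2 40.8 38.8 38.2 38.2] [17.4 18.  16.3 18.3 16.2 17.7]
+x [43.2 38.8 38.8 41.8 41.8 43.2] [ 9.7  3.6  4.   4.1 18.8 14.2]
-y [34.2 34.8 35.2 37.2 37.8 37.8] [21.4 21.6 21.5 20.  20.  14.8]
+y [38.2 37.8 37.2 35.8 35.2 34.2] [24.  24.3 24.3 23.6 20.5  7.1]
rim ((520.2085571289062, 20.05664825439453), 13.475131034851074)
knob ((439.9032897949219, 92.49128723144531), 16.86840057373047)
bore [[218 217 217 217 217 216 218 221 217 215 217 216 216 217 217 217 217 216
  217 217 218 220]
 [219 216 217 217 216 217 219 220 217 216 219 218 216 216 217 217 216 217
  217 217 218 220]
 [218 215 218 217 217 217 218 218 217 218 221 219 215 216 216 215 189 205
  216 218 218 220]
 [218 216 218 217 217 216 218 217 217 219 221 217 215 217 216 216 187 138
  190 218 219 220]
 [217 216 218 219 218 216 218 217 217 219 220 216 216 217 216 215 189 119
  135 205 219 220]
 [217 217 219 219 217 216 217 217 217 220 219 216 216 215 216 210 157 113
  116 181 219 218]
 [216 218 219 218 217 216 217 217 217 220 219 216 217 216 213 185 124 114
  116 176 218 216]
 [216 217 218 218 216 218 217 217 219 221 218 216 216 209 180 129 119 117
  128 200 218 216]
 [216 217 204 198 210 216 216 217 220 220 215 209 187 142 124 121 120 120
  173 215 218 217]
 [216 218 211 169 144 160 175 180 181 172 153 138 128 124 125 122 125 168
  213 220 217 217]
 [217 217 215 211 183 142 134 135 133 129 130 129 128 127 129 151 197 216
  219 220 216 220]
 [217 217 216 218 220 210 188 163 153 142 143 148 162 182 205 215 218 219
  219 219 217 219]
 [217 216 216 218 221 218 215 215 214 212 214 214 216 217 217 218 219 219
  220 217 218 218]]
```

```bash
cat >> m.py <<'E'
from scipy.optimize import least_squares
def bore(s,ctr,z=60,angs=None,R=13.5):
    g=cv2.GaussianBlur(cv2.cvtColor(s['frame'],cv2.COLOR_RGB2GRAY),(3,3),0).astype(np.float32); pts=[]
    for a in angs:
        d=np.array([np.cos(a),np.sin(a)]); L=np.arange(R-5,R+5,.25)
        uv=np.array([px(s,np.r_[ctr+d*l,z]) for l in L],np.float32); v=cv2.remap(g,uv[:,:1],uv[:,1:],cv2.INTER_LINEAR).ravel()
        gr=np.diff(v); i=np.argmax(gr)
        if gr[i]>4: pts.append(ctr+d*(L[i]+.125))
    pts=np.array(pts); f=least_squares(lambda p:np.hypot(*(pts-p).T)-R,ctr,loss='soft_l1')
    return f.x,len(pts),np.abs(f.fun).mean()
E
python3 - <<'E'
from m import *
import pickle
s,q=pickle.load(open('s3.pkl','rb'))
c0=np.array([531.8,88.2])
e=edges(s,60,c0,np.radians(-4))
for k in e: print(k,e[k][:,1],e[k][:,2])
b=c0
for i in range(2): b,n,res=bore(s,b,60,np.radians(np.arange(-20,110,6))); print(b,n,res)
g=cv2.cvtColor(s['frame'],cv2.COLOR_RGB2GRAY)
print(g[228:276:3,238:284:2])
print(g[68:108:3,366:408:2])
E
```

```text
-x [39.8 39.8 39.8 39.8 39.8 39.8] [16.9 16.5 17.2 17.1 16.2 16.4]
+x [38.8 40.2 40.2 40.8 40.8 41.2] [12.6  3.7  3.9  4.3  4.5 23.9]
-y [36.2 36.2 36.2 36.2 36.2 36.8] [22.1 21.2 21.1 19.5 18.9 19.1]
+y [36.8 36.2 36.8 36.2 36.2 35.8] [23.5 24.6 23.7 23.7 17.2  4.8]
[531.10837504  87.03196306] 22 0.18275917027657174
[531.18352516  87.19815175] 22 0.26026001218941697
[[ 92  94 111 117 121 124 124 126 128 128 129 128 128 130 132 131 132 133
  130 128 131 131 103]
 [ 92 102 116 121 125 126 128 129 132 135 134 133 130 129 129 131 132 132
  131 128 129 141 118]
 [ 88 106 118 121 125 132 147 169 188 203 204 195 188 179 169 159 141 131
  132 130 130 125  94]
 [ 64 110 122 157 195 206 212 215 217 218 218 216 215 214 212 209 201 175
  143 131 127 109  56]
 [ 73 123 172 210 216 216 216 216 216 217 217 216 215 215 213 211 211 212
  205 181 143 112  51]
 [107 183 211 217 216 209 187 195 213 216 216 217 216 216 217 214 210 212
  213 213 201 138  59]
 [169 211 214 216 206 160 126 129 155 182 193 203 204 192 177 155 150 193
  213 214 214 176  76]
 [174 212 215 207 155 129 127 125 127 130 131 131 1
[... 1369 characters left out ...]
5 179 212 214 213 212 211 210 208 208 206 205 204 203 202 201
  194 145  68]
 [ 82  82 116 197 216 216 215 213 212 211 209 207 206 206 204 203 202 201
  189 120  63]
 [ 81  82 110 189 216 217 215 215 213 211 209 207 207 205 204 203 203 200
  174  91  63]
 [ 83  84 102 178 214 218 216 215 212 211 209 208 207 205 205 204 202 193
  153  71  63]
 [ 85  83  88 130 192 213 216 214 213 211 210 208 206 205 204 200 195 185
  124  62  63]
 [132  99  90  88 126 187 208 211 212 211 208 208 206 203 197 188 188 174
  100  60  62]
 [214 200 166 146 123 127 144 165 182 194 195 188 185 185 191 192 189 161
   76  62  66]
 [217 206 191 190 189 186 185 182 182 185 185 189 188 190 191 191 186 137
   64  61  73]]
```

Run:
```python
from m import *
import pickle
s,q=pickle.load(open('s3.pkl','rb'))
p=on(s,259.5,253.5,140.3); print(p, [on(s,a,b,140.3)[:2].round(1) for a,b in((237.3,252),(281.5,252),(259.5,233),(259.5,274.5))])
o=p-q['tool_pos']; print('off',o); q2=r.sense()['tool_pos']; print(q2)
go(532.1-o[0],88.2-o[1],110)
kp=on(s,580/1.5,133/1.5,88); print('knob',kp, (kp[:2]-[532.1,88.2]), 92*np.array([-np.cos(np.radians(4)),np.sin(np.radians(4))]))
```

```text
[518.79314197  19.13490771 140.3       ] [array([517.9,   8. ]), array([518. ,  30.2]), array([507.4,  19.2]), array([531.1,  19. ])]
off [-3.7137114   0.1575831  -9.53498032]
[522.62212383  19.00502547 150.05599288]
lin m [-0.0126  0.0692  0.04  ] rot [-0.  -0.  -0.5] t 5.4
knob [440.6920666   94.20457003  88.        ] [-91.4079334    6.00457003] [-91.77589262   6.41759558]
```

Request:
servo_tool(fingers=[0.0, 0.0, 0.0, 0.0, 0.0, 0.0, 0.0], linear=[[-0.004, 0.02, 0.0], [-0.008, 0.045, 0.0], [-0.012, 0.064, 0.01], [-0.0125, 0.069, 0.025], [-0.0125, 0.069, 0.038], [-0.0125, 0.069, 0.04], [-0.0125, 0.069, 0.04]], rotation=[[0, 0, 0], [0, 0, 0], [0, 0, 0], [0, 0, 0], [0, 0, 0], [0, 0, 0], [0, 0, 0]])

```text
time: 6.1
tool_pos: [535.1, 87.9, 109.2]
tcp_rot: [-180.0, -0.1, 179.5]
ft_force: [-0.1, -0.2, -0.5]
finger_gap: 21.9
grip_force: 29.6
```

Run:
```python
from m import *
import pickle
q=r.sense(); s=r.snapshot('wrist'); pickle.dump((s,q),open('s4.pkl','wb')); save(s,'w4',None,1.5)
print(q['tool_pos'],q['tcp_rot'],q['ft_force'],q['qd'].round(1))
e=edges(s,60,np.array([532.1,88.2]),np.radians(-4))
for k in e: print(k,e[k][:,1],e[k][:,2])
```

```text
[535.10714156  87.944866   109.17420088] [-1.79973821e+02 -1.29224113e-01  1.79487357e+02] [-0.08049797 -0.15051891 -0.54630679] [ 0.1 -0.9 -1.3  0.1  0.5  0.2]
-x [40.2 40.2 39.8 39.8 40.2 39.8] [20.7 21.6 21.2 21.8 19.7 20.6]
+x [40.2 45.2 34.8 39.8 39.8 39.2] [19.2 29.1  0.4  5.2  1.8 20.1]
-y [35.8 36.2 35.8 35.8 35.8 35.8] [20.5 20.  20.2 18.  18.  18. ]
+y [36.2 36.2 36.2 36.2 36.2 28.2] [21.3 19.9 19.9 20.4 17.8 14.3]
```

View pics/w4.png

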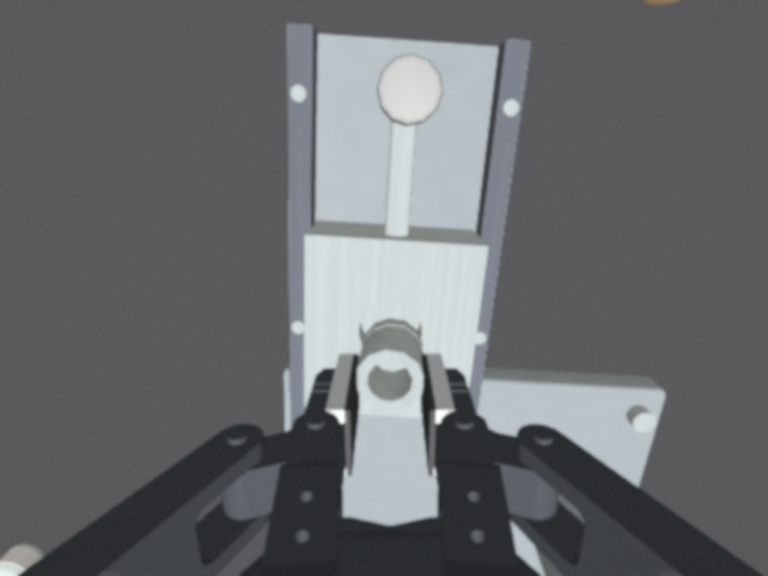

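The capsule hovers over the bore; its foot is at (390,340), the die face spans (305–488, 235+) and the knob is at (410,90). I'll correct by +0.7 mm in x and lower it.

Request:
servo_tool(fingers=[0.0, 0.0, 0.0, 0.0, 0.0, 0.0], linear=[[-0.0007, 0.0003, 0.002], [-0.0007, 0.0003, 0.005], [-0.0007, 0.0003, 0.008], [-0.0007, 0.0003, 0.011], [-0.0007, 0.0003, 0.014], [-0.0007, 0.0003, 0.014]], rotation=[[0, 0, 0], [0, 0, 0], [0, 0, 0], [0, 0, 0], [0, 0, 0], [0, 0, 0]])

```text
time: 6.75
tool_pos: [536.1, 89.0, 95.5]
tcp_rot: [-180.0, -0.1, 179.6]
ft_force: [-0.6, -2.2, -0.4]
finger_gap: 21.7
grip_force: 29.5
```

Request:
servo_tool(fingers=[0.0, 0.0, 0.0, 0.0, 0.035, 0.035, 0.035, 0.035], linear=[[0, -0.0005, 0.002], [0, -0.0005, 0.004], [0, -0.0005, 0.007], [0, -0.0005, 0.007], [0, -0.0005, 0.007], [0, -0.0005, 0.007], [0, -0.0005, 0.007], [0, -0.0005, 0.007]], rotation=[[0, 0, 0], [0, 0, 0], [0, 0, 0], [0, 0, 0], [0, 0, 0], [0, 0, 0], [0, 0, 0], [0, 0, 0]])

```text
time: 7.55
tool_pos: [537.0, 89.0, 89.6]
tcp_rot: [180.0, 0.0, 179.6]
ft_force: [0.1, 0.1, -0.4]
finger_gap: 35.2
grip_force: 0.0
```

Request:
servo_tool(fingers=[0.05, 0.05, 0.05, 0.05, 0.05, 0.05, 0.05, 0.05], linear=[[0, 0, -0.01], [0, 0, -0.03], [0, 0, -0.06], [0, -0.02, -0.08], [0, -0.04, -0.08], [0, -0.06, -0.08], [0, -0.06, -0.08], [0, -0.06, -0.08]], rotation=[[0, 0, 0], [0, 0, 0], [0, 0, 0], [0, 0, 0], [0, 0, 0], [0, 0, 0], [0, 0, 0], [0, 0, 0]])

```text
time: 8.35
tool_pos: [536.4, 28.8, 169.9]
tcp_rot: [180.0, 0.0, 179.5]
ft_force: [0.0, -0.4, -0.4]
finger_gap: 49.8
grip_force: 0.0
```

Run:
```python
from m import *
import pickle
q=r.sense(); s=r.snapshot('wrist'); pickle.dump((s,q),open('s5.pkl','wb'))
u,v=px(s,(532.1,88.3,76)); u,v=int(u),int(v); print(u,v,q['tool_pos'])
save(s,'w5',(max(u-60,0),max(v-60,0),min(u+60,512),min(v+60,384)),4)
print([px(s,(532.1+12*a,88.3+12*b,76)).round(1) for a,b in((1,0),(-1,0),(0,1),(0,-1))])
go(462.2,-390,120)
```

```text
336 195 [536.41111365  28.77054228 169.94132818]
[array([335.7, 209.9]), array([338. , 180.4]), array([352.5, 195.3]), array([321.2, 195.5])]
lin m [ 0.0707 -0.4198  0.0495] rot [ 0.   0.  -0.5] t 8.4
```

View pics/w5.png

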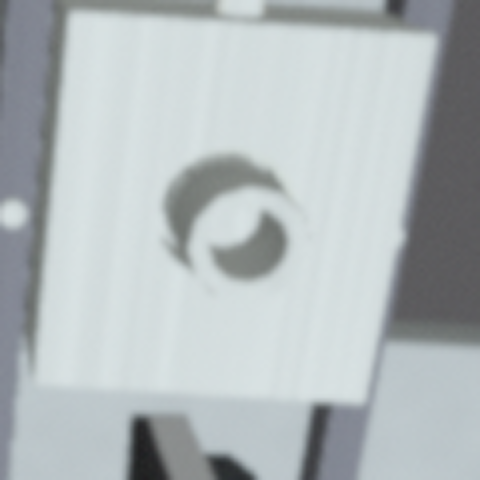

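The crop shows the capsule seated upright in the bore, rim centre at crop (245,240), which matches the predicted pixel. Next is the plain closer.

Request:
servo_tool(fingers=[0.05, 0.05, 0.05, 0.05, 0.05, 0.05, 0.05, 0.05, 0.05, 0.05], linear=[[0.005, -0.03, 0], [0.012, -0.075, 0], [0.02, -0.12, 0], [0.028, -0.165, 0], [0.035, -0.21, 0], [0.043, -0.255, 0], [0.05, -0.3, 0], [0.058, -0.345, 0], [0.066, -0.39, 0], [0.071, -0.42, 0]], rotation=[[0, 0, 0], [0, 0, 0], [0, 0, 0], [0, 0, 0], [0, 0, 0], [0, 0, 0], [0, 0, 0], [0, 0, 0], [0, 0, 0], [0, 0, 0]])

```text
time: 9.4
tool_pos: [461.6, -392.7, 169.3]
tcp_rot: [-180.0, 0.0, 179.5]
ft_force: [-0.0, 0.8, -0.1]
finger_gap: 49.8
grip_force: 0.0
```

Request:
servo_tool(fingers=[0.05, 0.05, 0.05, 0.05], linear=[[0, 0, 0.01], [0, 0, 0.01], [0, 0, 0.01], [0, 0, 0.01]], rotation=[[0, 0, 0], [0, 0, 0], [0, 0, 0], [0, 0, 0]])

```text
time: 9.8
tool_pos: [462.6, -389.1, 159.4]
tcp_rot: [180.0, 0.0, 179.7]
ft_force: [0.6, -0.3, 0.7]
finger_gap: 49.8
grip_force: 0.0
```

Run:
```python
from m import *
import pickle
q=r.sense(); s=r.snapshot('wrist'); pickle.dump((s,q),open('s6.pkl','wb')); save(s,'w6',None,1.5)
print(q['tool_pos'],q['tcp_rot'],px(s,(462,-390,34)))
```

```text
[ 462.61771987 -389.14087858  159.41816528] [1.79978109e+02 6.01624080e-04 1.79654435e+02] [258.34434598 188.00807653]
```

View pics/w6.png

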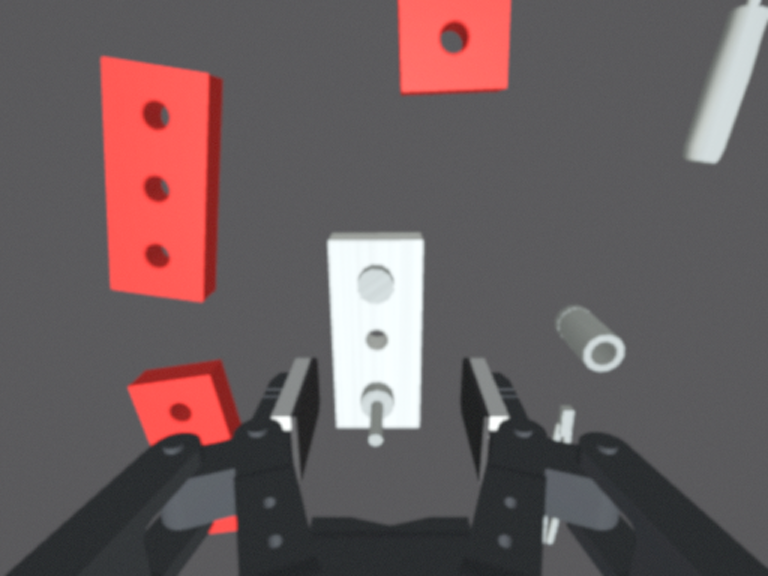

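The plain closer's head is at (376,286) in 1.5x pixels and the probe closer at (376,400). I'll go for the former.

Run:
```python
from m import *
import pickle
s,q=pickle.load(open('s6.pkl','rb'))
g=cv2.cvtColor(s['frame'],cv2.COLOR_RGB2GRAY); print(g[172:208:2,234:270:2])
p=on(s,376/1.5,287/1.5,34); print(p)
go(p[0],p[1],42.5)
```

```text
[[252 251 248 250 251 251 248 249 250 252 252 253 252 251 252 253 252 250]
 [252 251 248 250 251 251 248 246 248 251 251 253 252 251 252 253 252 250]
 [251 252 249 250 250 244 222 200 206 208 218 242 251 251 252 253 252 250]
 [251 251 248 247 226 188 155 151 148 145 149 186 228 248 252 253 252 250]
 [251 251 247 234 178 167 194 204 201 198 190 158 164 232 252 253 252 250]
 [251 252 243 201 197 213 216 216 217 217 213 203 178 200 247 253 252 250]
 [251 251 229 196 216 217 216 217 217 215 216 218 214 188 231 253 252 250]
 [251 250 224 212 217 217 217 216 216 217 219 220 219 202 214 252 252 250]
 [251 251 231 217 217 217 216 216 217 220 219 218 215 213 221 252 252 250]
 [251 251 233 218 217 215 217 218 220 219 216 215 215 217 235 252 252 250]
 [251 251 235 216 216 217 220 220 218 215 215 216 217 220 234 253 252 249]
 [251 252 237 220 218 220 220 217 215 215 216 218 220 222 239 253 251 250]
 [251 252 247 229 220 218 216 215 215 217 219 220 220 231 249 253 252 250]
 [251 252 249 235 221 216 215 217 219 220 220 219 224 244 252 253 251 250]
 [250 252 250 247 242 229 219 220 221 221 222 231 243 252 253 253 252 250]
 [250 252 250 248 251 249 240 237 235 237 244 250 253 253 252 253 251 250]
 [251 252 250 249 252 253 250 249 249 251 252 253 253 253 252 253 252 250]
 [250 252 250 249 251 252 250 249 251 252 252 253 253 253 252 253 252 250]]
[ 465.01912849 -396.7279224    34.        ]
lin m [-0.0024 -0.0074  0.1171] rot [ 0.   0.  -0.3] t 9.85
```

Request:
servo_tool(fingers=[0.045, 0.045, 0.045, 0.045, 0.045, 0.045], linear=[[-0.002, -0.0075, 0.03], [-0.002, -0.0075, 0.07], [-0.002, -0.0075, 0.09], [-0.002, -0.0075, 0.1], [-0.002, -0.0075, 0.1], [-0.002, -0.0075, 0.1]], rotation=[[0, 0, 0], [0, 0, 0], [0, 0, 0], [0, 0, 0], [0, 0, 0], [0, 0, 0]])

```text
time: 10.45
tool_pos: [464.8, -398.5, 60.8]
tcp_rot: [-179.9, 0.1, 179.6]
ft_force: [0.0, 0.0, -0.0]
finger_gap: 44.8
grip_force: 0.0
```

Run:
```python
from m import *
q=r.sense();print(q['tool_pos'],q['tcp_rot'],q['qd'].round(1))
go(464.7,-396.8,42.5)
```

```text
[ 464.76740746 -398.51175646   60.84607763] [-1.79918215e+02  8.26021012e-02  1.79577659e+02] [-0.2 -0.9 -0.9 -0.1 -0.1 -0. ]
lin m [0.0001 0.0017 0.0183] rot [-0.1  0.1 -0.4] t 10.45
```

Request:
servo_tool(fingers=[0.045, 0.045, 0.045, 0.045, 0.045], linear=[[0, 0.0015, 0.006], [0, 0.0015, 0.012], [0, 0.0015, 0.017], [0, 0.0015, 0.017], [0, 0.0015, 0.017]], rotation=[[0, 0, 0], [0, 0, 0], [0, 0, 0], [0, 0, 0], [0, 0, 0]])

```text
time: 10.95
tool_pos: [463.7, -396.5, 42.0]
tcp_rot: [180.0, -0.0, 179.5]
ft_force: [-0.3, 0.8, 0.4]
finger_gap: 44.8
grip_force: 0.0
```

Run:
```python
from m import *
q=r.sense();print(q['tool_pos'],q['qd'].round(1),q['ft_force'])
go(464.7,-396.8,42.5)
```

```text
[ 463.69236114 -396.50039067   42.04356256] [ 0.  -0.3 -0.3 -0.   0.1  0.1] [-0.32470317  0.77854952  0.37658993]
lin m [-0.001  -0.0003 -0.0005] rot [ 0.  -0.  -0.5] t 10.95
```

Request:
servo_tool(fingers=[0.045, 0.0, 0.0, 0.0, 0.0, 0.0], force=30, linear=[[-0.0005, 0, -0.001], [-0.0005, 0, -0.001], [-0.0005, 0, -0.001], [-0.0005, 0, -0.001], [-0.0005, 0, -0.001], [-0.0005, 0, -0.001]], rotation=[[0, 0, 0], [0, 0, 0], [0, 0, 0], [0, 0, 0], [0, 0, 0], [0, 0, 0]])

```text
time: 11.55
tool_pos: [464.6, -396.9, 43.8]
tcp_rot: [-180.0, 0.0, 179.5]
ft_force: [-0.9, 0.3, 4.0]
finger_gap: 18.9
grip_force: 29.3
```

Run:
```python
from m import *
q=r.sense();print(q['tool_pos'],q['qd'].round(1),q['ft_force'],q['finger_gap'],q['grip_force'])
```

```text
[ 464.62521213 -396.90223857   43.79102734] [-0.1  0.1  0.   0.  -0.   0. ] [-0.92497315  0.34901397  3.99561501] 18.89510580045774 29.337176084518433
```

Request:
servo_tool(fingers=[0.0, 0.0, 0.0, 0.0, 0.0, 0.0, 0.0, 0.0, 0.0], linear=[[0, 0, -0.008], [0, 0, -0.02], [0, 0, -0.04], [0, 0, -0.07], [0, 0, -0.1], [0, 0, -0.12], [0, 0, -0.12], [0, 0, -0.12], [0, 0, -0.12]], rotation=[[0, 0, 0], [0, 0, 0], [0, 0, 0], [0, 0, 0], [0, 0, 0], [0, 0, 0], [0, 0, 0], [0, 0, 0], [0, 0, 0]])

```text
time: 12.45
tool_pos: [463.6, -395.9, 161.7]
tcp_rot: [179.9, -0.1, 179.5]
ft_force: [-0.3, 0.3, 0.4]
finger_gap: 19.2
grip_force: 29.5
```

Run:
```python
from m import *
import pickle
q=r.sense(); s=r.snapshot('wrist'); pickle.dump((s,q),open('s7.pkl','wb'))
print(q['tool_pos'],q['finger_gap'],q['grip_force'])
save(s,'w7',(180,180,340,290),4)
go(532,88,165)
```

```text
[ 463.63219747 -395.87559073  161.74478204] 19.218270590483765 29.46037620306015
lin m [-0.0646  0.4843 -0.0026] rot [ 0.1 -0.1 -0.5] t 12.5
```

View pics/w7.png

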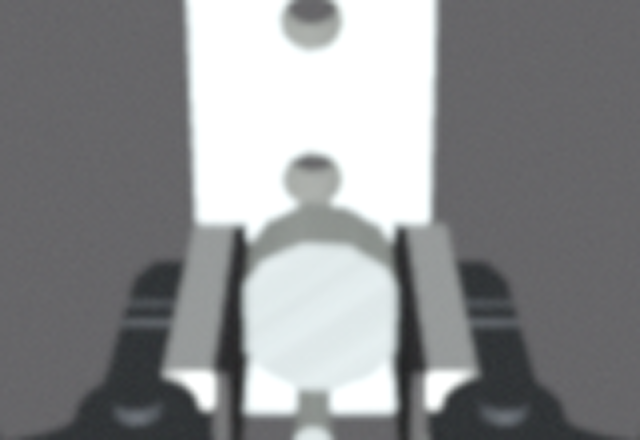

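The closer is held upright: its head-top ellipse spans x 242–398 and y 242–390 in the crop, so its centre is at frame pixel (260,259). That was the tenth picture, so the rest is numeric.

Request:
servo_tool(fingers=[0.0, 0.0, 0.0, 0.0, 0.0, 0.0, 0.0, 0.0, 0.0, 0.0], linear=[[-0.003, 0.02, 0], [-0.008, 0.06, 0], [-0.013, 0.1, 0], [-0.02, 0.148, 0], [-0.026, 0.195, 0], [-0.032, 0.242, 0], [-0.038, 0.289, 0], [-0.045, 0.336, 0], [-0.051, 0.383, 0], [-0.057, 0.43, 0]], rotation=[[0, 0, 0], [0, 0, 0], [0, 0, 0], [0, 0, 0], [0, 0, 0], [0, 0, 0], [0, 0, 0], [0, 0, 0], [0, 0, 0], [0, 0, 0]])

```text
time: 13.5
tool_pos: [523.8, 34.9, 162.0]
tcp_rot: [180.0, -0.1, 179.5]
ft_force: [1.2, 0.5, -0.2]
finger_gap: 18.8
grip_force: 29.5
```

Run:
```python
from m import *
import pickle
s,q=pickle.load(open('s7.pkl','rb'))
off=on(s,260,259,151.9)-q['tool_pos']; print('off',off)
for a,b in((240.5,256),(279.5,256),(260,240.5),(260,277.5)): print(on(s,a,b,151.9)[:2].round(1))
s,q=pickle.load(open('s5.pkl','rb')); c=on(s,276+245/4,135+240/4,76); print('rim',c)
go(532.1-off[0],88.3-off[1],140)
```

```text
off [-0.32062744  0.37377565 -9.84478204]
[ 461.5 -405.3]
[ 461.7 -385.7]
[ 452.9 -395.4]
[ 474.2 -395.6]
rim [531.76974394  88.58824426  76.        ]
lin m [-0.0082  0.0531  0.022 ] rot [ 0.  -0.1 -0.5] t 13.5
```

Request:
servo_tool(fingers=[0.0, 0.0, 0.0, 0.0, 0.0, 0.0, 0.0], linear=[[-0.003, 0.02, 0.0], [-0.006, 0.04, 0.005], [-0.008, 0.053, 0.015], [-0.008, 0.053, 0.035], [-0.008, 0.053, 0.045], [-0.008, 0.053, 0.045], [-0.008, 0.053, 0.045]], rotation=[[0, 0, 0], [0, 0, 0], [0, 0, 0], [0, 0, 0], [0, 0, 0], [0, 0, 0], [0, 0, 0]])

```text
time: 14.2
tool_pos: [532.9, 85.3, 117.9]
tcp_rot: [-180.0, -0.1, 179.5]
ft_force: [-0.4, 0.8, 0.4]
finger_gap: 18.7
grip_force: 29.5
```

Run:
```python
from m import *
import pickle
q=r.sense(); s=r.snapshot('wrist'); pickle.dump((s,q),open('s8.pkl','wb'))
print(q['tool_pos'],q['qd'].round(1),q['ft_force'])
e=edges(s,60,np.array([532.1,88.4]),np.radians(-4))
for k in e: print(k,e[k][:,1])
go(532.3,88.1,103)
```

```text
[532.85039283  85.28372268 117.88424745] [ 0.1 -1.  -1.1 -0.  -0.   0. ] [-0.44768438  0.81176115  0.40603781]
-x [40.2 40.2 40.2 39.8 39.8 39.8]
+x [44.2 47.2 37.8 35.8 47.2 40.2]
-y [36.2 36.2 36.2 36.2 36.2 36.2]
+y [35.8 36.2 36.2 35.8 35.8 35.8]
lin m [0.0011 0.0028 0.0156] rot [-0.   0.  -0.5] t 14.25
```

Request:
servo_tool(fingers=[0.0, 0.0, 0.0, 0.0], linear=[[0.0005, 0.0025, 0.003], [0.0005, 0.0025, 0.003], [0.0005, 0.0025, 0.003], [0.0005, 0.0025, 0.003]], rotation=[[0, 0, 0], [0, 0, 0], [0, 0, 0], [0, 0, 0]])

```text
time: 14.65
tool_pos: [532.9, 88.3, 115.6]
tcp_rot: [-180.0, 0.0, 179.5]
ft_force: [0.4, -1.2, -1.2]
finger_gap: 18.8
grip_force: 29.5
```

Run:
```python
from m import *
import pickle
for i in range(2):
  s=r.snapshot('wrist'); q=r.sense(); print(q['tool_pos'])
# closer head in view
g=cv2.cvtColor(s['frame'],cv2.COLOR_RGB2GRAY); print(g[236:282:3,238:284:2])
# capsule rim (z=76) outline visible above the closer in the image
c=px(s,(532,88.4,76)); print('rim px',c,'stem tip axis px',px(s,q['tool_pos']+[-.3,.4,-34.8]))
go(532.3,88.1,103)
```

```text
[532.83280727  88.33259154 115.55591256]
[532.80050953  88.33329029 115.49769227]
[[142 134 195 204 158 132 130 133 134 135 132 132 130 130 131 132 128 130
  162 203 169 125 155]
 [ 87  61 158 144 128 130 132 134 139 141 140 136 138 135 134 132 130 127
  130 153 118  52 118]
 [ 71  43  99 125 131 141 166 191 208 214 212 210 209 207 205 188 150 130
  129 122  77  44  98]
 [ 59  48 108 153 198 216 217 218 217 217 216 216 217 217 217 214 210 199
  169 136  85  37  84]
 [ 50  60 149 207 219 218 217 216 216 216 217 218 216 214 215 216 217 218
  218 202 120  42  68]
 [ 40 111 203 217 217 216 216 216 216 217 215 214 215 216 218 219 219 220
  219 216 172  61  54]
 [ 42 119 205 216 215 216 217 216 214 214 215 217 218 219 219 220 219 217
  214 213 182  69  43]
 [ 41 118 204 216 217 215 214 214 216 218 218 219 220 220 218 215 215 215
  215 214 183  70  41]
 [ 40  99 200 216 214 214 216 218 218 220 220 220 218 215 214 214 215 215
  216 216 177  63  36]
 [ 40  95 197 215 217 218 219 219 220 219 217 214 214 215 215 215 216 217
  220 219 173  59  38]
 [ 39  97 199 218 219 220 220 218 216 214 215 215 215 215 216 218 220 221
  220 217 168  53  37]
 [ 37  55 167 217 219 218 215 214 214 215 215 216 217 219 220 220 220 219
  217 207 123  36  32]
 [ 38  56 170 215 214 214 215 215 215 216 218 220 221 221 219 218 217 216
  217 209 118  37  38]
 [ 44  58 167 194 195 198 205 213 217 220 220 219 219 218 214 209 205 205
  207 203 135  37  59]
 [ 48  64 173 192 193 194 194 194 196 196 197 198 198 197 195 194 194 193
  193 191 138  42  66]
 [ 48  86 176 193 193 194 194 193 194 193 193 193 193 192 192 193 194 192
  192 191 146  50  64]]
rim px [259.40378857 231.84424879] stem tip axis px [259.97710422 236.20875371]
lin m [ 0.0005 -0.0002  0.0125] rot [ 0.   0.  -0.5] t 14.75
```

Request:
servo_tool(fingers=[0.0, 0.0, 0.0, 0.0, 0.0, 0.0, 0.0], linear=[[0.0005, -0.0002, 0.003], [0.0005, -0.0002, 0.005], [0.0005, -0.0002, 0.007], [0.0005, -0.0002, 0.009], [0.0005, -0.0002, 0.011], [0.0005, -0.0002, 0.012], [0.0005, -0.0002, 0.012]], rotation=[[0, 0, 0], [0, 0, 0], [0, 0, 0], [0, 0, 0], [0, 0, 0], [0, 0, 0], [0, 0, 0]])

```text
time: 15.45
tool_pos: [532.0, 88.1, 103.0]
tcp_rot: [-180.0, -0.0, 179.5]
ft_force: [-0.4, 0.4, 0.3]
finger_gap: 19.2
grip_force: 29.5
```

Request:
servo_tool(fingers=[0.0, 0.0, 0.0, 0.035, 0.035, 0.035, 0.035], linear=[[0, 0, 0.002], [0, 0, 0.004], [0, 0, 0.004], [0, 0, 0.004], [0, 0, 0.004], [0, 0, 0.004], [0, 0, 0.004]], rotation=[[0, 0, 0], [0, 0, 0], [0, 0, 0], [0, 0, 0], [0, 0, 0], [0, 0, 0], [0, 0, 0]])

```text
time: 16.15
tool_pos: [532.3, 88.1, 99.4]
tcp_rot: [-180.0, 0.0, 179.5]
ft_force: [0.0, -0.3, -0.6]
finger_gap: 35.0
grip_force: 0.0
```

Request:
servo_tool(fingers=[0.04, 0.045, 0.045, 0.045, 0.045, 0.045, 0.045, 0.045], linear=[[0, 0, -0.01], [0, 0, -0.03], [0.02, 0, -0.06], [0.05, 0, -0.07], [0.08, 0.003, -0.07], [0.092, 0.006, -0.07], [0.092, 0.006, -0.07], [0.092, 0.006, -0.07]], rotation=[[0, 0, 0], [0, 0, 0], [0, 0, 0], [0, 0, 0], [0, 0, 0], [0, 0, 0], [0, 0, 0], [0, 0, 0]])

```text
time: 16.95
tool_pos: [440.9, 94.9, 170.2]
tcp_rot: [180.0, 0.1, 179.6]
ft_force: [0.7, 0.7, 0.1]
finger_gap: 45.1
grip_force: 0.0
```

Run:
```python
from m import *
import pickle
q=r.sense(); S={n:r.snapshot(n) for n in('scene','wrist','top')}; pickle.dump((S,q),open('s9.pkl','wb'))
print(q['tool_pos'],q['tcp_rot'])
for n in S: print(n,px(S[n],(532,88.4,88)),px(S[n],(440.4,94.7,88)))
# head top centroid by two views: bright discs minus background before (scene)
s0=pickle.load(open('s0.pkl','rb'))
for n,w in(('scene',25),('top',15)):
    u,v=px(S[n],(532,88.4,82)).astype(int); d=cv2.absdiff(S[n]['frame'],s0[n]['frame']).max(2)[v-w:v+w,u-w:u+w]
    c=[x for x in cv2.findContours((d>25).astype(np.uint8),0,1)[0] if cv2.contourArea(x)>8]
    for x in c: b=cv2.boundingRect(x); print(n,(u,v),(b[0]+u-w,b[1]+v-w,b[2],b[3]))
s=S['scene']; print('pred head top z88 rim px',[px(s,(532+11*a,88.4+11*b,z)).round(1) for a,b,z in((1,0,88),(-1,0,88),(0,1,88),(0,-1,88),(1,0,76),(0,1,76),(1.1,0,60))])
```

```text
[440.85504831  94.92169213 170.17007149] [1.79994870e+02 1.00758450e-01 1.79566945e+02]
scene [278.50957366 219.20716025] [286.58678108 201.22324815]
wrist [252.40367168 308.64517305] [259.16962504 206.05705502]
top [225.56135669 196.19285492] [224.09515787 223.31125589]
top (np.int64(225), np.int64(196)) (np.int64(210), np.int64(196), 26, 15)
pred head top z88 rim px [array([277.7, 221.5]), array([279.3, 216.9]), array([281.7, 219.9]), array([275.3, 218.5]), array([277.6, 223.9]), array([281.5, 222.3]), array([277.3, 227.4])]
```

Run:
```python
from m import *
import pickle
S,q=pickle.load(open('s9.pkl','rb')); s=S['wrist']; g=cv2.cvtColor(s['frame'],cv2.COLOR_RGB2GRAY)
print(g[270:345:4,222:286:3])
for z in(60,76,88): print(z,[px(s,(532+11*a,88.4+11*b,z)).round(0) for a,b in((1,0),(-1,0),(0,1),(0,-1))])
# knob
print(g[184:230:4,232:288:3])
print([px(s,(440.4+10*a,94.7+10*b,88)).round(0) for a,b in((1,0),(-1,0),(0,1),(0,-1))])
```

```text
[[219 217 214 220 218 216 216 216 218 214 215 214 216 215 215 217 218 215
  215 217 214 217]
 [220 216 215 219 217 216 215 217 216 206 197 200 209 215 216 217 218 216
  215 218 214 217]
 [219 216 214 219 216 216 214 189 133 122 125 129 133 142 200 218 218 217
  216 217 215 217]
 [219 216 214 219 216 215 192 139 123 125 126 127 129 129 128 204 217 216
  215 218 215 216]
 [220 216 215 219 216 214 138 119 123 130 133 131 126 129 125 166 215 216
  216 217 217 216]
 [219 215 214 219 216 215 156 122 151 152 147 154 171 178 128 169 215 216
  216 216 217 216]
 [219 215 214 219 215 216 200 133 129 133 131 130 130 132 193 177 215 216
  218 217 218 215]
 [219 215 215 218 214 216 191 127 143 183 189 182 157 129 138 201 216 216
  218 217 218 216]
 [218 214 215 218 214 216 191 198 216 215 215 214 215 212 153 210 216 215
  219 216 217 217]
 [219 214 214 218 214 216 208 215 216 214 216 218 217 214 211 217 217 215
  219 216 218 218]
 [218 214 215 218 214 216 214 213 216 218 216 213 213 217 216 217 217 216
  219 217 217 218]
 [218 214 215 217 213 215 215 218 216 213 214 217 219 217 218 216 217 216
  2
[... 1289 characters left out ...]
 219 220 219 219 213 161 186 190 190 190
  188]
 [194 194 194 193 192 177 211 214 215 216 216 215 214 195 185 190 190 189
  188]
 [195 193 193 193 194 185 208 210 212 213 212 212 210 196 188 190 190 188
  190]
 [195 194 195 194 195 194 200 207 208 209 207 207 204 189 189 189 189 189
  190]
 [194 193 193 194 195 195 193 196 204 203 202 195 191 190 190 190 189 189
  190]
 [194 191 193 194 193 193 190 202 214 218 203 191 191 191 190 189 189 188
  189]
 [194 193 194 193 194 193 190 205 215 218 204 193 191 192 191 190 189 190
  189]
 [196 194 193 194 192 192 186 208 215 217 196 192 191 190 190 190 189 190
  188]]
[array([259., 219.]), array([259., 193.]), array([273., 206.]), array([246., 206.])]
```

The numbers fit a seated closer: head side below 298, head top at rows 298–319, and the capsule rim line at row 290. Now I'll grip the knob.

Request:
servo_tool(fingers=[0.045, 0.045, 0.045, 0.045, 0.045, 0.045, 0.0, 0.0, 0.0, 0.0], force=30, linear=[[0, 0, 0.02], [0, 0, 0.045], [0, 0, 0.065], [0, 0, 0.08], [0, 0, 0.08], [0, 0, 0.08], [0, 0, 0.08], [0, 0, 0.08], [0, 0, 0.08], [0, 0, 0.08]], rotation=[[0, 0, 0], [0, 0, 0], [0, 0, 0], [0, 0, 0], [0, 0, 0], [0, 0, 0], [0, 0, 0], [0, 0, 0], [0, 0, 0], [0, 0, 0]])

```text
time: 18.1
tool_pos: [441.3, 94.8, 90.6]
tcp_rot: [-180.0, 0.1, 179.5]
ft_force: [-0.4, -1.7, 6.2]
finger_gap: 18.4
grip_force: 29.5
```

Request:
servo_tool(fingers=[0.0, 0.0, 0.0, 0.0, 0.0, 0.0, 0.0, 0.0, 0.0, 0.0], linear=[[-0.001, 0, 0], [-0.003, 0, 0], [-0.007, -0.0005, 0], [-0.013, -0.0008, 0], [-0.02, -0.0012, 0], [-0.027, -0.0016, 0], [-0.034, -0.0021, 0], [-0.04, -0.0024, 0], [-0.044, -0.0027, 0], [-0.046, -0.0028, 0]], rotation=[[0, 0, 0], [0, 0, 0], [0, 0, 0], [0, 0, 0], [0, 0, 0], [0, 0, 0], [0, 0, 0], [0, 0, 0], [0, 0, 0], [0, 0, 0]])

```text
time: 19.1
tool_pos: [487.3, 91.5, 90.6]
tcp_rot: [-180.0, 0.1, 179.5]
ft_force: [-2.4, -2.4, 7.5]
finger_gap: 18.8
grip_force: 29.7
```

Request:
servo_tool(fingers=[0.0, 0.0, 0.0, 0.0, 0.0, 0.0, 0.0, 0.0, 0.0, 0.0], linear=[[-0.002, 0, 0], [-0.006, -0.0004, 0], [-0.012, -0.0007, 0], [-0.019, -0.0011, 0], [-0.026, -0.0016, 0], [-0.033, -0.002, 0], [-0.04, -0.0024, 0], [-0.046, -0.0028, 0], [-0.05, -0.003, 0], [-0.052, -0.0032, 0]], rotation=[[0, 0, 0], [0, 0, 0], [0, 0, 0], [0, 0, 0], [0, 0, 0], [0, 0, 0], [0, 0, 0], [0, 0, 0], [0, 0, 0], [0, 0, 0]])

```text
time: 20.1
tool_pos: [539.2, 87.7, 90.6]
tcp_rot: [-180.0, 0.1, 179.5]
ft_force: [-1.6, -2.2, 7.2]
finger_gap: 18.7
grip_force: 29.7
```

Moved 98 mm so far; I'll go on in small steps to the stop.

Request:
servo_tool(fingers=[0.0, 0.0, 0.0, 0.0, 0.0, 0.0, 0.0, 0.0], linear=[[-0.001, 0, 0], [-0.003, -0.0002, 0], [-0.005, -0.0003, 0], [-0.007, -0.0004, 0], [-0.009, -0.0005, 0], [-0.01, -0.0006, 0], [-0.011, -0.0007, 0], [-0.011, -0.0007, 0]], rotation=[[0, 0, 0], [0, 0, 0], [0, 0, 0], [0, 0, 0], [0, 0, 0], [0, 0, 0], [0, 0, 0], [0, 0, 0]])

```text
time: 20.9
tool_pos: [550.1, 86.9, 90.6]
tcp_rot: [-180.0, 0.1, 179.5]
ft_force: [-0.6, -2.6, 6.2]
finger_gap: 18.5
grip_force: 29.6
```

Request:
servo_tool(fingers=[0.0, 0.0, 0.0, 0.0, 0.0, 0.0], linear=[[-0.001, 0, 0], [-0.002, -0.0001, 0], [-0.003, -0.0002, 0], [-0.004, -0.0003, 0], [-0.004, -0.0003, 0], [-0.004, -0.0003, 0]], rotation=[[0, 0, 0], [0, 0, 0], [0, 0, 0], [0, 0, 0], [0, 0, 0], [0, 0, 0]])

```text
time: 21.5
tool_pos: [554.0, 86.6, 90.6]
tcp_rot: [-180.0, 0.1, 179.5]
ft_force: [-1.1, -3.0, 6.4]
finger_gap: 18.4
grip_force: 29.6
```

Moved 113 mm without reaching the stop.

Request:
servo_tool(fingers=[0.0, 0.0, 0.0, 0.0, 0.0, 0.0], linear=[[-0.001, 0, 0], [-0.002, -0.0001, 0], [-0.003, -0.0002, 0], [-0.004, -0.0003, 0], [-0.004, -0.0003, 0], [-0.004, -0.0003, 0]], rotation=[[0, 0, 0], [0, 0, 0], [0, 0, 0], [0, 0, 0], [0, 0, 0], [0, 0, 0]])

```text
time: 22.1
tool_pos: [558.0, 86.3, 90.6]
tcp_rot: [-180.0, 0.1, 179.5]
ft_force: [-1.8, -2.4, 6.2]
finger_gap: 18.7
grip_force: 29.5
```

Request:
servo_tool(fingers=[0.0, 0.0, 0.0, 0.0, 0.0], linear=[[-0.001, 0, 0], [-0.002, -0.0001, 0], [-0.003, -0.0002, 0], [-0.003, -0.0002, 0], [-0.003, -0.0002, 0]], rotation=[[0, 0, 0], [0, 0, 0], [0, 0, 0], [0, 0, 0], [0, 0, 0]])

```text
time: 22.6
tool_pos: [558.7, 86.3, 90.5]
tcp_rot: [-180.0, -0.2, 179.6]
ft_force: [-14.8, -1.4, 16.9]
finger_gap: 18.8
grip_force: 30.5
```

The stop is reached: 15 N at the knob after about 117 mm of travel. I'll release and rise clear, then measure the lever.

Request:
servo_tool(fingers=[0.04, 0.045, 0.045, 0.045, 0.045, 0.045, 0.045, 0.045, 0.045, 0.045], linear=[[0, 0, 0], [0.0, 0, 0], [0, 0, 0], [0, 0, -0.02], [0, 0, -0.05], [0, 0, -0.09], [0, 0, -0.135], [0, 0, -0.18], [0, 0, -0.22], [0, 0, -0.24]], rotation=[[0, 0, 0], [0, 0, 0], [0, 0, 0], [0, 0, 0], [0, 0, 0], [0, 0, 0], [0, 0, 0], [0, 0, 0], [0, 0, 0], [0, 0, 0]])

```text
time: 23.6
tool_pos: [561.4, 86.6, 334.3]
tcp_rot: [180.0, 0.4, 179.6]
ft_force: [0.0, 0.0, -0.3]
finger_gap: 44.9
grip_force: 0.0
```

Request:
servo_tool(fingers=[0.07, 0.07, 0.07, 0.07, 0.07, 0.07, 0.07, 0.07, 0.07, 0.07], linear=[[0, 0, -0.02], [0, 0, -0.05], [0, 0, -0.08], [0, 0, -0.1], [0, 0, -0.1], [0, 0, -0.1], [0, 0, -0.1], [0, 0, -0.1], [0, 0, -0.1], [0, 0, -0.1]], rotation=[[0, 0, 8], [0, 0, 16], [0, 0, 24], [0, 0, 32], [0, 0, 40], [0, 0, 48], [0, 0, 56], [0, 0, 64], [0, 0, 72], [0, 0, 80]])

```text
time: 24.6
tool_pos: [560.3, 86.5, 429.1]
tcp_rot: [-180.0, -0.0, 99.2]
ft_force: [0.0, 0.3, -0.3]
finger_gap: 69.9
grip_force: 0.0
```

Run:
```python
from m import *
import pickle
q=r.sense(); S={n:r.snapshot(n) for n in('scene','top','wrist')}; pickle.dump((S,q),open('s10.pkl','wb'))
print(q['tool_pos'],q['tcp_rot'],q['joint_pos'].round(1))
s0=pickle.load(open('s0.pkl','rb'))
# grip axis: dark grey grip mask in top image
t=S['top']; f=t['frame'].astype(int); g=f.mean(2); 
for n in('top','scene'):
    t=s0[n]; g=t['frame'].mean(2); print(n)
    for w in(-45,-25,0,25,45,55):
        th=np.radians(35); L=190+w
        p=np.array([652.3,114.9,185])+L*(np.cos(th)*np.array([-.0698,-.9976,0])+np.sin(th)*np.array([0,0,1]))
        u,v=px(t,p); ui,vi=int(round(u)),int(round(v))
        line=g[vi-9:vi+10,ui] ; print(w,(u.round(1),v.round(1)),line.astype(int))
```

```text
[560.2971705   86.46750343 429.09710509] [-1.79995941e+02 -5.27400294e-03  9.92210628e+01] [  3.6   2.3  72.3   0.  105.4  -5.6]
top
-45 (np.float64(251.0), np.float64(153.3)) [ 53  54  55  56  62  88 119 138 144 140 127 114  93  78  63  54  54  55
  54]
-25 (np.float64(256.6), np.float64(152.9)) [ 54  54  55  53  59  89 130 146 147 141 125 101  73  55  56  56  54  55
  56]
0 (np.float64(263.9), np.float64(152.3)) [ 52  54  54  56  52  70 116 138 146 146 136 118  93  61  53  54  55  54
  55]
25 (np.float64(271.3), np.float64(151.7)) [ 56  54  53  53  65  97 133 145 147 142 132 109  79  60  53  53  56  55
  53]
45 (np.float64(277.4), np.float64(151.3)) [ 55  53  53  54  55  80 129 159 176 177 160 135 103  69  56  53  55  53
  54]
55 (np.float64(280.5), np.float64(151.0)) [ 54  53  55  53  55  63  88 120 137 136 126 108  76  59  55  54  55  53
  54]
scene
-45 (np.float64(242.2), np.float64(197.7)) [ 50  53  51  61  95 130 147 149 144 145 137 122 102  72  54  52  50  53
  51]
-25 (np.float64(237.1), np.float64(193.6)) [ 53  50  54  63  99 137 150 153 148 139 127 106  83  63  53  50  51  51
  50]
0 (np.float64(230.6), np.float64(188.5)) [ 50  52  52  51  61  90 130 148 152 149 141 128 108  84  64  54  51  51
  51]
25 (np.float64(224.1), np.float64(183.3)) [166 105  65  59  91 128 148 152 152 143 130 111  91  71  54  50  51  50
  51]
45 (np.float64(218.8), np.float64(179.1)) [ 72  65  55  52  59 110 150 169 161 142 126 108  91  88  78  64  54  51
  51]
55 (np.float64(216.2), np.float64(177.0)) [ 51  52  51  50  52  50  52  70 116 135 135 119  96 110 171 197 199 191
 173]
```

```bash
cat >> m.py <<'E'
PX=np.array([.9976,-.0698,0]);PY=np.array([.0698,.9976,0]);PZ=np.array([0,0,1.]);PIV=np.array([652.8,114.9,185])
def lev(th,tilt,back=0,off=(0,0,0),L=190):
    """tool pose: th lever elevation deg, tilt of tool deg, back off along -z"""
    a=np.radians(th);t=np.radians(tilt)
    z=-PY*np.sin(t)-PZ*np.cos(t); x=PY*np.cos(t)-PZ*np.sin(t)
    p=PIV+L*(-PY*np.cos(a)+PZ*np.sin(a))-back*z+np.array(off)
    return p,Ro.from_matrix(np.c_[x,PX,z])
def gol(p,G,base=None):
    q=r.sense(); R=Ro.from_euler('xyz',q['tcp_rot'],degrees=True); b=q['tool_pos']
    if base: b,R=base
    print('lin',(R.inv().apply(p-b)/1000).round(4).tolist(),'rot',(R.inv()*G).as_rotvec(degrees=True).round(1).tolist())
E
python3 - <<'E'
from m import *
p,G=lev(35,30,100); print(p,G.as_euler('xyz',degrees=True)); gol(p,G)
E
```

```text
[645.42640559   9.51464492 380.58206329] [180.          30.          85.99765598]
lin [-0.0902, 0.071, 0.0485] rot [3.6, -29.9, 13.4]
```

Request:
servo_tool(fingers=[0.06, 0.06, 0.06, 0.06, 0.06, 0.06, 0.06, 0.06, 0.06], linear=[[-0.015, 0.01, 0], [-0.035, 0.025, 0], [-0.055, 0.045, 0.005], [-0.075, 0.06, 0.02], [-0.085, 0.068, 0.035], [-0.09, 0.071, 0.045], [-0.09, 0.071, 0.0485], [-0.09, 0.071, 0.0485], [-0.09, 0.071, 0.0485]], rotation=[[0.6, -5, 2.2], [1.2, -10, 4.4], [1.8, -15, 6.7], [2.4, -20, 9], [3, -25, 11.2], [3.6, -30, 13.4], [3.6, -30, 13.4], [3.6, -30, 13.4], [3.6, -30, 13.4]])

```text
time: 25.65
tool_pos: [645.2, 9.4, 382.3]
tcp_rot: [179.9, 30.0, 85.9]
ft_force: [0.6, -0.3, -0.2]
finger_gap: 60.0
grip_force: 0.0
```

Run:
```python
from m import *
import pickle
q=r.sense(); s=r.snapshot('wrist'); pickle.dump((s,q),open('s11.pkl','wb'))
print(q['tool_pos'],q['tcp_rot'],q['joint_pos'].round(0),q['qd'].round(1))
g=s['frame'].mean(2)
for w in(-60,-45,-20,0,20,45,55):
    p=lev(35,30,0,L=190+w)[0]; u,v=px(s,p); ui,vi=int(round(u)),int(round(v)); print(w,u.round(1),v.round(1),g[vi,max(ui-40,0):ui+41:4].astype(int) if 0<=vi<384 else None)
p,G=lev(35,30,0); gol(p,G)
```

```text
[645.21413419   9.3747783  382.30899742] [179.92071845  30.01129     85.88738913] [ 11.  20.  63. -30. 104.   9.] [-0.4 -0.8 -0.6 -0.4  0.2  0.7]
-60 259.1 120.2 [ 66  66  67  64  64  64  66  99 183 186 184 186 180  69  66  65  65  66
  64  67  65]
-45 259.1 140.5 [ 66  65  65  65  66  66  91 125 143 152 158 153 146 126  78  68  66  65
  65  66  67]
-20 259.2 172.9 [ 65  66  65  65  65  67  66 109 136 150 162 157 141 110  65  64  66  66
  65  65  63]
0 259.2 197.7 [156 156 157 157 158 105  67 109 138 152 166 159 139 101  66  64  66  66
  65  67  66]
20 259.2 221.5 [ 65  66 120  67  66  67  67 110 139 157 171 157 136  95  72  67  64  65
  66  65  65]
45 259.3 250.1 [ 65  64  65  66  64  65  64 103 140 162 173 157 132  92  64  67  66  65
  65  65  66]
55 259.3 261.1 [ 65  65  65  64  65  65  63  63 104 147 155 145  89  65  66  65  65  67
  64  63  67]
lin [0.0015, 0.0, 0.1018] rot [0.1, 0.0, -0.2]
```

Request:
servo_tool(fingers=[0.06, 0.06, 0.06, 0.06, 0.06, 0.06, 0.06, 0.06], linear=[[0.001, 0, 0.02], [0.001, 0, 0.05], [0.001, 0, 0.075], [0.001, 0, 0.09], [0.001, 0, 0.1], [0.001, 0, 0.101], [0.001, 0, 0.101], [0.001, 0, 0.101]], rotation=[[0, 0, 0], [0, 0, 0], [0, 0, 0], [0, 0, 0], [0, 0, 0], [0, 0, 0], [0, 0, 0], [0, 0, 0]])

```text
time: 26.5
tool_pos: [642.1, -39.8, 294.5]
tcp_rot: [179.8, 30.1, 85.8]
ft_force: [-0.3, -0.3, -0.0]
finger_gap: 59.9
grip_force: 0.0
```

Request:
servo_tool(fingers=[0.03, 0.0, 0.0, 0.0, 0.0, 0.0], force=60, linear=[[0, 0, 0], [0, 0, 0], [0, 0, 0], [0, 0, 0], [0, 0, 0], [0, 0, 0]], rotation=[[0, 0, 0], [0, 0, 0], [0, 0, 0], [0, 0, 0], [0, 0, 0], [0, 0, 0]])

```text
time: 27.1
tool_pos: [641.1, -40.0, 293.2]
tcp_rot: [-180.0, 30.1, 85.8]
ft_force: [-5.4, 1.6, 3.6]
finger_gap: 20.6
grip_force: 58.4
```

Run:
```python
from m import *
q=r.sense(); print(q['tool_pos'],q['tcp_rot'],q['ft_force'])
p0,G0=lev(35,30,0); print(p0)
# path: relative to the present pose, lever turning about the press x through the pivot
R0=Ro.from_euler('xyz',q['tcp_rot'],degrees=True)
import math
d=q['tool_pos']-PIV; print('L',np.hypot(d@PY,d[2]),'elev',math.degrees(math.atan2(d[2],-d@PY)))
for a in(0,.03,.06,.1,.14,.18,.22,.26,.3,.34,.38,.42,.46,.5,.54,.58,.62,.66,.7,.74,.76):
    Q=Ro.from_rotvec(PX*a); n=Q.apply(d); print(a,(R0.inv().apply(n-d)/1000).round(4).tolist(),(R0.inv()*Q*R0).as_rotvec(degrees=True).round(1).tolist())
```

```text
[641.08363365 -40.03471235 293.19092285] [-179.95833917   30.14241288   85.83546006] [-5.35670645  1.55568811  3.58633915]
[641.93640559 -40.36535508 293.97952291]
L 189.33681320542817 elev 34.84933603320021
0 [0.0, 0.0, 0.0] [0.0, 0.0, 0.0]
0.03 [-0.0004, 0.0, 0.0057] [0.0, 1.7, -0.0]
0.06 [-0.0006, 0.0, 0.0113] [0.0, 3.4, -0.0]
0.1 [-0.0006, 0.0, 0.0189] [0.0, 5.7, -0.0]
0.14 [-0.0003, 0.0001, 0.0265] [0.0, 8.0, -0.0]
0.18 [0.0003, 0.0001, 0.034] [0.0, 10.3, -0.0]
0.22 [0.0012, 0.0001, 0.0416] [0.0, 12.6, -0.0]
0.26 [0.0023, 0.0001, 0.049] [0.0, 14.9, -0.0]
0.3 [0.0038, 0.0001, 0.0565] [0.0, 17.2, -0.0]
0.34 [0.0056, 0.0001, 0.0638] [0.0, 19.5, -0.0]
0.38 [0.0077, 0.0001, 0.0711] [0.1, 21.8, -0.0]
0.42 [0.0101, 0.0001, 0.0783] [0.1, 24.1, -0.1]
0.46 [0.0127, 0.0002, 0.0854] [0.1, 26.4, -0.1]
0.5 [0.0157, 0.0002, 0.0924] [0.1, 28.6, -0.1]
0.54 [0.0189, 0.0002, 0.0992] [0.1, 30.9, -0.1]
0.58 [0.0223, 0.0002, 0.106] [0.1, 33.2, -0.1]
0.62 [0.0261, 0.0002, 0.1125] [0.1, 35.5, -0.1]
0.66 [0.0301, 0.0002, 0.119] [0.1, 37.8, -0.1]
0.7 [0.0344, 0.0002, 0.1252] [0.1, 40.1, -0.1]
0.74 [0.0389, 0.0002, 0.1313] [0.1, 42.4, -0.1]
0.76 [0.0412, 0.0002, 0.1343] [0.1, 43.5, -0.1]
```

Gripped. Bringing the lever down along its arc.

Request:
servo_tool(fingers=[0.0, 0.0, 0.0, 0.0, 0.0, 0.0, 0.0, 0.0, 0.0, 0.0], linear=[[-0.0004, 0, 0.0057], [-0.0006, 0, 0.0113], [-0.0006, 0, 0.0189], [-0.0003, 0.0001, 0.0265], [0.0003, 0.0001, 0.034], [0.0012, 0.0001, 0.0416], [0.0023, 0.0001, 0.049], [0.0038, 0.0001, 0.0565], [0.0038, 0.0001, 0.0565], [0.0038, 0.0001, 0.0565]], rotation=[[0, 1.7, 0], [0, 3.4, 0], [0, 5.7, 0], [0, 8, 0], [0, 10.3, 0], [0, 12.6, 0], [0, 14.9, 0], [0, 17.2, 0], [0, 17.2, 0], [0, 17.2, 0]])

```text
time: 28.1
tool_pos: [639.3, -65.1, 242.5]
tcp_rot: [-180.0, 12.9, 85.8]
ft_force: [-5.6, 3.4, 4.1]
finger_gap: 20.0
grip_force: 58.7
```

```bash
cat >> m.py <<'E'
def ang():
    import math
    q=r.sense(); d=q['tool_pos']-PIV; print('L',np.hypot(d@PY,d[2]).round(1),'angle',round(math.radians(35)-math.atan2(d[2],-d@PY),3),'xoff',(d@PX).round(1),'tilt',q['tcp_rot'].round(1),'F',q['ft_force'].round(1),'T',q['wrist_torque'].round(1),q['finger_gap'],q['grip_force'],q['time'])
E
python3 -c "
from m import *
ang()"
```

```text
L 189.4 angle 0.303 xoff -0.9 tilt [-180.    12.9   85.8] F [-5.6  3.4  4.1] T [ 0.4  0.9 -0.2] 20.031506208010963 58.681002259254456 28.1
```

Request:
servo_tool(fingers=[0.0, 0.0, 0.0, 0.0, 0.0, 0.0, 0.0, 0.0, 0.0, 0.0], linear=[[-0.0004, 0, 0.0057], [-0.0006, 0, 0.0113], [-0.0006, 0, 0.0189], [-0.0003, 0.0001, 0.0265], [0.0003, 0.0001, 0.034], [0.0012, 0.0001, 0.0416], [0.0023, 0.0001, 0.049], [0.0038, 0.0001, 0.0565], [0.0038, 0.0001, 0.0565], [0.0038, 0.0001, 0.0565]], rotation=[[0, 1.7, 0], [0, 3.4, 0], [0, 5.7, 0], [0, 8, 0], [0, 10.3, 0], [0, 12.6, 0], [0, 14.9, 0], [0, 17.2, 0], [0, 17.2, 0], [0, 17.2, 0]])

```text
time: 29.1
tool_pos: [638.8, -74.0, 187.3]
tcp_rot: [-180.0, -4.3, 85.8]
ft_force: [-7.5, 2.7, 10.0]
finger_gap: 20.0
grip_force: 59.2
```

```bash
python3 -c "
from m import *
ang()"
```

```text
L 189.4 angle 0.599 xoff -0.8 tilt [-180.    -4.3   85.8] F [-7.5  2.7 10. ] T [0.5 1.4 0.2] 20.019059011137596 59.221447706222534 29.1
```

Request:
servo_tool(fingers=[0.0, 0.0, 0.0, 0.0, 0.0, 0.0, 0.0, 0.0], linear=[[-0.0004, 0, 0.0057], [-0.0006, 0, 0.0113], [-0.0006, 0, 0.0189], [-0.0005, 0, 0.0227], [-0.0003, 0, 0.0265], [-0.0003, 0, 0.0265], [-0.0003, 0, 0.0265], [-0.0003, 0, 0.0265]], rotation=[[0, 1.7, 0], [0, 3.4, 0], [0, 5.7, 0], [0, 6.9, 0], [0, 8, 0], [0, 8, 0], [0, 8, 0], [0, 8, 0]])

```text
time: 29.9
tool_pos: [639.1, -72.6, 161.8]
tcp_rot: [-180.0, -12.3, 85.9]
ft_force: [-11.4, 1.3, 15.2]
finger_gap: 20.1
grip_force: 59.7
```

```bash
python3 -c "
from m import *
ang()"
```

```text
L 189.4 angle 0.733 xoff -0.6 tilt [-180.   -12.3   85.9] F [-11.4   1.3  15.2] T [0.5 1.7 0.4] 20.119689725637983 59.69196617603302 29.9
```

Request:
servo_tool(fingers=[0.0, 0.0, 0.0, 0.0], linear=[[0, 0, 0.001], [0, 0, 0.0015], [0, 0, 0.0015], [0, 0, 0.0015]], rotation=[[0, 0.2, 0], [0, 0.4, 0], [0, 0.4, 0], [0, 0.4, 0]])

```text
time: 30.3
tool_pos: [639.1, -72.5, 160.7]
tcp_rot: [180.0, -12.6, 85.9]
ft_force: [-12.2, 0.3, 15.7]
finger_gap: 20.5
grip_force: 59.7
```

Run:
```python
from m import *
import pickle
ang()
# slide still home? knob head in scene/top views at the home place
s=r.snapshot('top'); s0=pickle.load(open('s10.pkl','rb'))[0]['top']
u,v=px(s,(558.2,86.4,88)).astype(int); print(u,v,cv2.absdiff(s['frame'],s0['frame'])[v-6:v+7,u-6:u+7].max(2).max())
a=pickle.load(open('s0.pkl','rb'))
for n,w in(('tall',(499.7,-265.7,52)),('probe',(542.8,-397.8,40))):
    u,v=px(s,w).astype(int); print(n,cv2.absdiff(s['frame'],a['top']['frame'])[v-8:v+9,u-8:u+9].max(2).max())
```

```text
L 189.4 angle 0.74 xoff -0.6 tilt [180.  -12.6  85.9] F [-12.2   0.3  15.7] T [0.4 1.8 0.4] 20.53369490338111 59.74684238433838 30.3
226 188 114
tall 195
probe 8
```

Run:
```python
from m import *
import pickle
a=pickle.load(open('s0.pkl','rb')); s=r.snapshot('top')
for z in ((499.7,-265.7,52),(558.2,86.4,88)):
    u,v=px(s,z).astype(int)
    for f in(a['top'],s): print(f['frame'][v-10:v+11:2,u-14:u+15:2].mean(2).astype(int))
s=r.snapshot('scene'); u,v=px(s,(499.7,-265.7,30)).astype(int)
for f in(a['scene'],s): print(f['frame'][v-16:v+17:3,u-12:u+13:2].mean(2).astype(int))
```

```text
[[ 53  53  54  53  52  53  53  54  54  55  53  52  52  54  54]
 [ 54  53  53  55  54  52  52  53  53  54  54  56  56  54  54]
 [ 53  54  53  55  55  54  53  52  53  54  52  54  54  53  55]
 [ 54  54  53  54  56  54  55  61  58  57  54  52  54  54  55]
 [ 54  53  52  52  53  56  88 161 141  84  55  52  55  54  52]
 [ 54  55  53  53  56  70 149 162 103 120  61  54  54  53  54]
 [ 54  53  54  53  54  70 134 183 129 116  57  55  53  52  53]
 [ 56  54  55  53  53  61  73 114 121  69  53  57  52  55  54]
 [ 53  52  51  54  56  56  56  55  54  54  53  56  53  55  54]
 [ 54  54  54  53  55  54  54  56  54  56  54  55  54  52  55]
 [ 54  55  53  52  52  53  52  53  55  54  55  54  56  53  54]]
[[115 118 120 117 118 120 119 152 236 227 220 231  98  53  53]
 [117 119 119 119 118 118 119 184 238 210 224 225  72  52  52]
 [118 119 117 118 120 118 120 220 237 198 235 183  58  54  53]
 [118 118 118 119 118 119 137 231 235 191 235 154  52  53  53]
 [119 120 120 120 119 119 155 236 227 220 231 102  52  52  51]
 [119 119 118 119 118 121 190 238 211 224 225  74  52  53  52]
 [120 119 119 119 121 119 22
[... 2187 characters left out ...]
1  50  52  52  51  50  51  52  51  53]
 [ 51  51  51  51  51  51  51  51  52  51  51  52  50]]
[[ 49  50  50  48  49  50  50  49  49  49  50  48  52]
 [ 50  49  48  50  49  48  49  50  49  50  50  49  49]
 [ 48  49  49  49  50  49  49  50  50  50  51  50  49]
 [ 50  50  51  51  50  63  71  54  49  50  49  51  50]
 [ 50  51  49  50 117 123 131 143  53  49  50  49  49]
 [ 48  49  49  49  69 126 130 101  52  50  47  49  49]
 [ 50  51  50  49  57 117 118 101  54  48  49  50  49]
 [ 49  48  49  50  53 109 119 118  62  49  48  49  49]
 [ 49  48  49  50  49  54  72  57  50  49  50  49  49]
 [ 49  50  49  47  50  49  50  49  49  50  50  49  50]
 [ 49  49  49  50  50  51  50  50  50  48  51  48  49]]
```

The tall capsule is unchanged in the scene view; in the top view the arm was only hiding it. The knob head sits at its home pixel, and the lever is held at about 0.74 rad. Handing in.

```bash
python3 -c "
from bench import r
print(r.hand_in())"
```

```text
the job is handed in; nothing more can be done
None
```

I handed the job in with the capsule and plain closer seated, the slide home against its stop, and the lever held down at about 0.74 rad, past the last click, at about 30 s on the clock; the hand-in gave no verdict.

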